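Turn the membrane holders with the lifter from the drawer

TASK

Pull the drawer open, take out the lifter, and with it turn over every membrane holder on the tray: slide the blade under its near end, tilt it up and over the step, so that in the end each lies flat on the tray with its plain side up. The holders are clean: touch them only with the lifter, never with the gripper. Then stand the lifter upright back in the drawer, push the drawer fully shut, and leave the bottle, the jar and the tube rack alone.

Things in the scene. Friction and masses are not known exactly. Their poses are not given: they have to be found in the camera images.
- unit_drawer0 (a joint): how far the drawer is pulled out, m: 0 shut, 0.18 at its stop; slides level out of the unit's front, about 1 N of friction; stays where left
- unit_drawer0_handle (a point): middle of the drawer's steel bar handle, a level bar 100 mm long and 10 mm thick along own y, 42 mm in front of the drawer's front, 25 mm below the unit's top; moves with the drawer. Own -x is the way it pulls out.
- drawer_floor (a point): centre of the drawer's inner floor, 215 mm long (own x), 198 mm wide (own y); moves with the drawer; side walls stand 58 mm and the front 77 mm above the floor; the front's inner side is about 108 mm from this point towards own -x, the way the drawer pulls out.
- unit: white drawer unit, fixed, 260 mm deep (own x), 240 mm wide (own y), 112 mm high, with one blue drawer in its front, which is 110 mm from the origin towards own -x. Origin on its underside, mid-width. It stands left or right of the tray.
- lifter: hand lifter, 180 g, upright on its flat sole. Steel strip 110 (own x) x 36 x 2.5 mm; on it a block 70 x 30 mm, top at 12 mm; a neck to grip, 60 (own x) x 20 (own y) mm, from 12 to 64 mm height. Origin on the underside below the neck's middle; bare blade from 35 to 75 mm along own +x; own z up. Starts in the drawer near its front, blade pointing roughly inward.
- lifter_tip (a point): middle of the blade's front edge, on its underside, 75 mm from the lifter's origin along its own +x; slid fully under a holder, the lifter's block (40 mm behind the edge) meets the holder's plate
- tray: turning tray, fixed, 360 mm wide (own y). Near deck 8 mm high from x = -205 to -55 mm; there a 3 mm step up along own y that stops a holder's far end to pivot on (holders start 0 to 2 cm short of it); far deck 11 mm high to x = 95 mm, then a 24 mm high lip. Origin on the underside, 55 mm beyond the step, mid-width; own x points across the step, away from the robot.
- holder0: aluminium membrane holder, H in section, 90 g: plate 90 (own x) x 48 x 4 mm between two side rails 90 x 7 x 18 mm (62 mm wide overall, own y); so under the plate is a gap 7 mm high, 48 mm wide, open at both ends, whichever face is up. Origin at its very centre; own z points out of the face with two white discs (up at the start); other face plain. Starts on the near deck. May be absent.
- holder1: another such holder, the same as holder0. May be absent.
- holder2: another such holder, the same as holder0. May be absent.
- bottle: bystander: clear bottle, 60 mm across, 130 mm tall, origin at its foot
- jar: bystander: glass jar, 56 mm across, 70 mm tall, origin at its foot
- tuberack: bystander: orange tube rack, 90 x 130 x 50 mm, origin at its foot
Mind the look-alikes: they are no part of the job. What is shaped like the holder0 but brown is not meant.

How it is judged:
By the outcome, as a careful person would: the job done as asked, in the order asked, and still so for the second after the job is handed in, with the robot touching nothing.
Of holder0, holder1, holder2 only 2 to 3 are there at a start; the rules pass over those that are not, and their reading is None.
At some moment in a run one of holder0, holder1, holder2 may be knocked a few centimetres aside while the robot is not near it.
Once in a run the grip may slacken for a moment while it holds something.
It also fails if it takes over 210 s, if anything falls off the work surface, if the arm or the gripper's body presses on something with over 40 N, if the wrist force passes 120 N, or if a joint passes its speed limit or range.

ROBOT

A 6-joint arm with a two-finger parallel gripper is mounted at the origin on the work surface. World frame = base frame: x ahead of the robot, y to its left, z up, the work surface at z = 0. Lengths are in mm, angles in degrees, forces in N, time in s.
With the tool pointing down it reaches from about 300 to 850 mm from the base axis. Payload 4.2 kg.
Tool frame: the origin (TCP) lies midway between the tips of the shut fingers; the grasp point (between the pads) lies 19 mm behind it; z points along the fingers, x is the direction in which the jaws open and shut, and the axes are right-handed (so a half turn about z gives the same grasp; the last joint's range is limited). The gripper opens to 91 mm and grips with 3 to 60 N. Pads are 32 mm wide; open, the fingers measure 118 mm over their backs; the gripper's body (76 mm by 178 mm) begins 60 mm behind the grasp point.
Start: joints at [-76.547, 18.312, 89.639, -0, 72.044, -1.146], TCP at [144.932, -556.451, 213.976] pointing down, gripper open.
Joint ranges: [-177.97, 177.97], [-48.28, 115.42], [12.27, 149.76], [-77.06, 257.06], [2.81, 150.46], [-146.56, 146.56]. Speed limits (degrees/s): [147.25, 147.25, 180, 180, 180, 180].

INTERFACE

Orientations are given as [roll, pitch, yaw] about the fixed x, y, z axes, in that order (R = Rz(yaw) Ry(pitch) Rx(roll)).
In Python, from workcell import env gives the robot as it stands. The module is installed in compiled form; this text tells all that it offers.
- The arm moves only by the tool drive_tool, never from a script. Its argument "series" is a list of rows, each a list of 3 entries, a list of its own where there are three numbers: the closure, from 0 (fully open) to 1 (shut), then the shift along the tool's x, y, z in mm, then the turn, a rotation vector about the tool's x, y, z in rad. In form: [[gripper, [dx, dy, dz], [rx, ry, rz]], ...]. A call has exactly 5 rows; each row is the pose to reach, as a shift and turn from the pose commanded when the call began, along the tool's axes at that moment; what a row does not reach only later rows make up. A row lasts 1/10 s, in which the tool goes at most 50 mm and 8.59 degrees, less where a joint would pass 70% of its speed; a pose out of reach is approached as far as the arm can. A call with a gripper value outside its range is refused whole. The fingers move at their own pace and stop on an object; "squeeze" is the grip in N (left out, the last holds). Time passes only in rows, so rows that repeat a pose let the fingers close, or fill a call up. It gives the time, the measured TCP pose, the force and the opening at its end, in the units of the state.
- env.state(): the state, without advancing time (a new reading comes with each control period).
- env.grab_frame(name): name is "scene" or "top" or "wrist"; returns a dict with "image" (420x560x3 uint8, red, green, blue), "K" (3x3 intrinsics, pixels), "k1" (the pictures are not rectified: a ray, as slopes to the right and down, at radius r is drawn at 1 + k1 r^2 times it, then the intrinsics apply), "origin" and "orientation" of the camera in the world. Camera axes: x right, y down, z forward; pixel columns grow to the right and rows downward; lengths in mm; the calibration is good to about 2 mm. A picture is of the moment at which its call begins. There is no depth.
- env.job_done(): hands the job in, once; it reports no verdict.
The state is a dict: "time_s": time; "qpos": joint angles; "qvel": joint speeds; "effort": joint torques, N m; "ee_pos": TCP position; "ee_rot": TCP orientation; "force": force on the tool from outside, world axes, zero at the start; "torque": the same for the moment, N m; "gripper_width": finger opening in mm.
Only numpy, scipy, OpenCV 4.12 (cv2) and the standard library are available. Lean on these libraries where they do the work, as an engineer would, in place of code of your own. Each camera call takes 0.05 s, during which the arm holds its last target.

## Working session

There is one attempt and no reset: what is moved stays moved. The work goes in short steps, Python scripts to look and compute and a tool call to move; the robot and the scene stay as the last step left them, time stands still between calls to the robot, and variables do not carry over. Pictures are saved under pics/ and viewed, and the job is handed in when it is done.

Besides the shell and the picture viewer there is one more tool, called after "Emit:" by a JSON object that holds its "name" and its "arguments". drive_tool: Moves the arm, as the interface text tells. Its arguments: {"type":"object","properties":{"series":{"type":"array","items":{"type":"array"}},"squeeze":{"type":"number"}},"required":["series"]}

```bash
ls; mkdir -p pics; python3 - <<'E'
from workcell import env
import cv2
s=env.state();print(s)
for n in ["scene","top","wrist"]:
    f=env.grab_frame(n);cv2.imwrite(f"pics/{n}0.png",f["image"][:,:,::-1]);print(n,f["K"],f["k1"],f["origin"],f["orientation"])
E
```

```text
pics
{'time_s': 0.0, 'qpos': array([-7.65471825e+01,  1.83515129e+01,  8.97064859e+01, -1.44473387e-03,
        7.20439155e+01, -1.14383999e+00]), 'qvel': array([-0.02899879, -0.01086875,  0.00500972, -0.01596833,  0.07931435,
       -0.03013073]), 'effort': array([ 8.94333189e-04, -4.12457550e+01, -2.31969345e+01,  7.27400417e-02,
        4.59403172e-02, -1.69880482e-04]), 'ee_pos': array([ 144.80235567, -555.94380535,  213.12102989]), 'ee_rot': array([-1.79999339e+02,  1.01921375e-01, -7.54028953e+01]), 'force': array([-0.12751991,  0.18685439, -0.79391988]), 'torque': array([ 0.02244779,  0.02079578, -0.02009155]), 'gripper_width': 91.52385201104282}
scene [[479.78203283   0.         278.16375067]
 [  0.         479.78203283 212.58507472]
 [  0.           0.           1.        ]] -0.09245738356455781 [1150.581246    312.84014523 1203.19833383] [-1.47672542e+02 -8.82297615e-03  1.21056002e+02]
top [[496.30566794   0.         278.68881909]
 [  0.         496.30566794 206.77044231]
 [  0.           0.           1.        ]] -0.06930634823152891 [ 269.87237311  -59.98227212 1619.1573266 ] [-170.47874102   -0.24339118  -89.50028079]
wrist [[294.1206295    0.         274.61855608]
 [  0.         294.1206295  212.89091811]
 [  0.           0.           1.        ]] -0.04197548083350239 [ 224.87770571 -535.46767106  384.40227338] [ 1.63097709e+02  6.25475406e-02 -7.53987110e+01]
```

View pics/scene0.png

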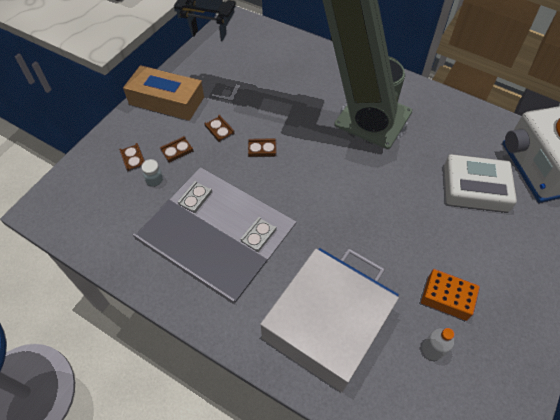

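View pics/top0.png

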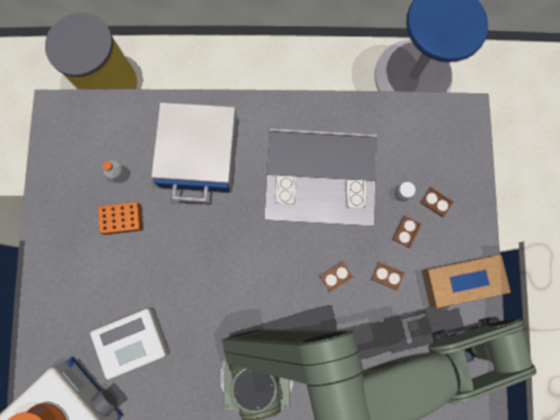

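View pics/wrist0.png

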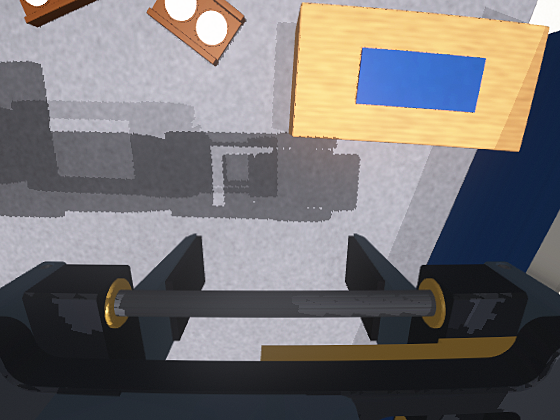

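The scene and top views show two silver holders on the tray at top pixels (286,190) and (357,193). The four brown look-alikes are at (336,276), (388,275), (407,231) and (437,201). The drawer unit is at (194,145) with its handle at (190,197). Next I'll look closer.

```bash
cat > h.py <<'E'
import numpy as np, cv2
from scipy.spatial.transform import Rotation as R
from workcell import env
def ray(f,px):
    K=f["K"];d=np.array([(px[0]-K[0,2])/K[0,0],(px[1]-K[1,2])/K[1,1]])
    u=d.copy()
    for _ in range(20): u=d/(1+f["k1"]*(u@u))
    Rm=R.from_euler('xyz',f["orientation"],degrees=True).as_matrix()
    return np.array(f["origin"]),Rm@np.array([u[0],u[1],1.])
def onz(f,px,z):
    o,d=ray(f,px);return o+d*(z-o[2])/d[2]
def tri(f1,p1,f2,p2):
    o1,d1=ray(f1,p1);o2,d2=ray(f2,p2)
    A=np.stack([d1,-d2],1);t=np.linalg.lstsq(A,o2-o1,rcond=None)[0]
    a=o1+d1*t[0];b=o2+d2*t[1];return (a+b)/2,np.linalg.norm(a-b)
def proj(f,P):
    Rm=R.from_euler('xyz',f["orientation"],degrees=True).as_matrix()
    c=Rm.T@(np.array(P)-f["origin"]);u=c[:2]/c[2];u=u*(1+f["k1"]*(u@u))
    return u*[f["K"][0,0],f["K"][1,1]]+[f["K"][0,2],f["K"][1,2]]
def crop(f,x0,y0,x1,y1,s,name):
    im=cv2.resize(f["image"][y0:y1,x0:x1],None,fx=s,fy=s,interpolation=cv2.INTER_CUBIC)
    cv2.imwrite("pics/"+name,im[:,:,::-1])
E
python3 - <<'E'
from h import *
f=env.grab_frame("top");crop(f,145,95,285,215,5.5,"c1.png");crop(f,255,120,385,230,6,"c2.png")
f=env.grab_frame("scene");crop(f,130,150,310,300,4.4,"c3.png");crop(f,255,235,405,385,4,"c4.png")
E
```

```text
(no output)
```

View pics/c1.png

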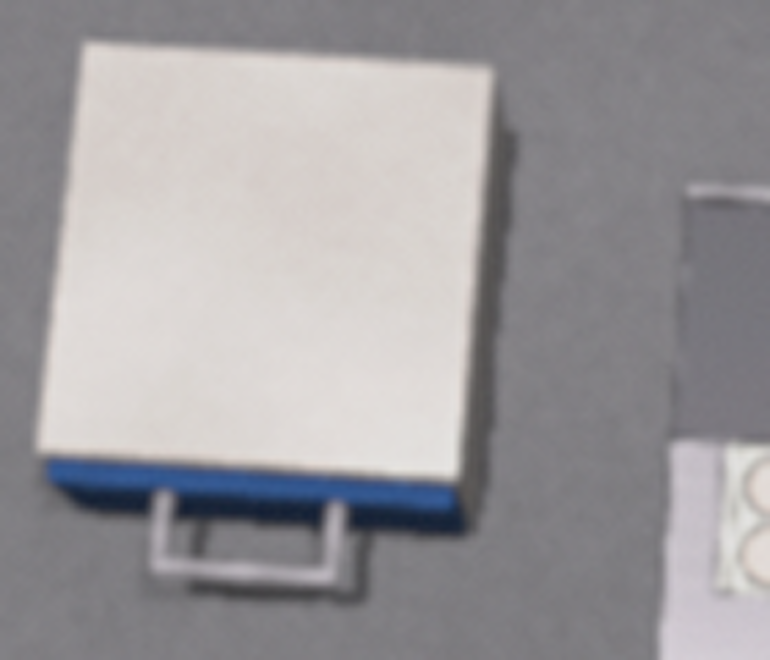

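View pics/c2.png

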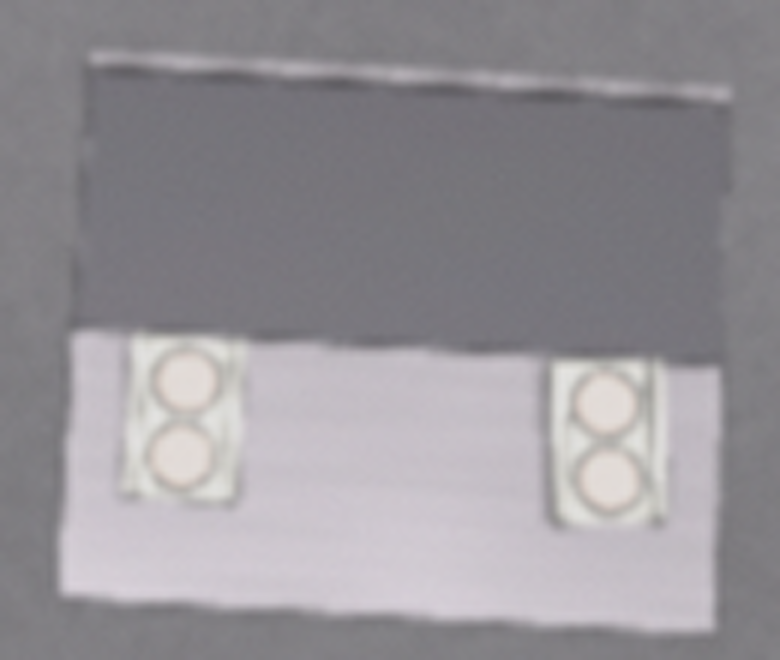

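View pics/c3.png

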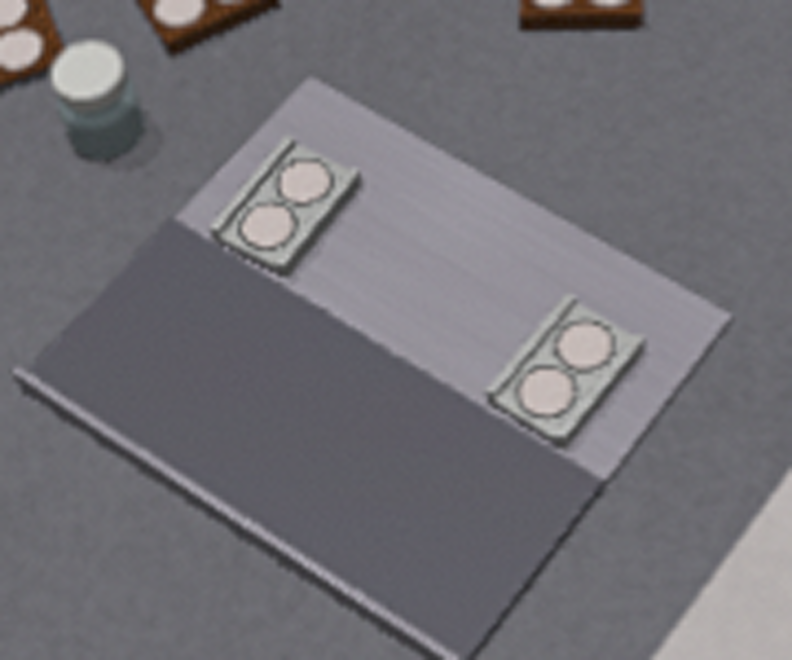

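View pics/c4.png

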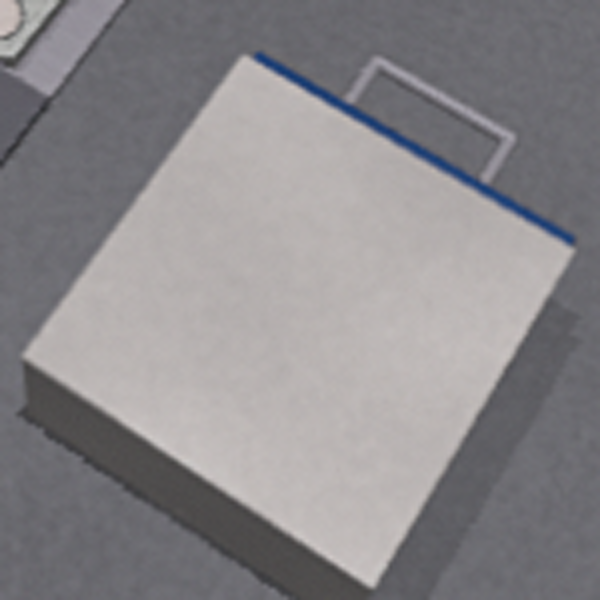

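```bash
python3 - <<'E'
from h import *
t=env.grab_frame("top");s=env.grab_frame("scene")
C1=lambda x,y:(145+x/5.5,95+y/5.5)
C2=lambda x,y:(255+x/6,120+y/6)
C3=lambda x,y:(130+x/4.4,150+y/4.4)
C4=lambda x,y:(255+x/4,235+y/4)
np.set_printoptions(precision=1,suppress=True)
print("unit top z112 top:",[onz(t,C1(*p),112) for p in [(83,42),(495,66),(460,482),(38,455)]])
print("unit scene:",[onz(s,C4(*p),112) for p in [(373,588),(25,357),(250,57),(573,245)]])
print("handle tri",tri(t,C1(155,572),s,C4(515,136)),tri(t,C1(335,578),s,C4(378,62)))
print("handle z92 top",[onz(t,C1(*p),92) for p in [(155,570),(335,578)]],"scene",[onz(s,C4(*p),92) for p in[(515,136),(378,62)]])
print("tray top: nearL,nearR,stepL,stepR,lipL,lipR")
for p,z in [((60,597),8),((715,632),8),((70,330),11),((722,366),11),((90,52),24),((732,92),24)]: print(onz(t,C2(*p),z))
print("tray scene")
for p,z in [((733,318),8),((310,78),8),((605,485),11),((175,218),11),((15,370),24)]: print(onz(s,C3(*p),z))
print("holders discs, z=8+11+~1")
zd=8+11
for p,q in [((187,380),(547,392)),((182,456),(585,345)),((607,402),(267,227)),((611,480),(305,181))]:
    print(onz(t,C2(*p),zd),onz(s,C3(*q),zd))
E
```

```text
unit top z112 top: [array([858.2, 319.7, 112. ]), array([844.7,  78.3, 112. ]), array([597.2,  91.9, 112. ]), array([610.9, 332.3, 112. ])]
unit scene: [array([860.6, 320.5, 112. ]), array([846.3,  83.3, 112. ]), array([602.3, 100.9, 112. ]), array([614.8, 332.9, 112. ])]
handle tri (array([549.4, 269.6,  81.2]), np.float64(1.1121702842421002)) (array([546.6, 167.4,  79.9]), np.float64(3.9243592198140393))
handle z92 top [array([548.8, 266.8,  92. ]), array([545.1, 163.7,  92. ])] scene [array([555. , 270.6,  92. ]), array([552.3, 170.7,  92. ])]
tray top: nearL,nearR,stepL,stepR,lipL,lipR
[497.4 -20.    8. ]
[ 481.3 -378.4    8. ]
[646.3 -23.6  11. ]
[ 629.6 -385.2   11. ]
[802.7 -33.   24. ]
[ 783.7 -392.3   24. ]
tray scene
[503.4 -14.    8. ]
[ 485.6 -372.6    8. ]
[653.1 -21.   11. ]
[ 632.6 -379.3   11. ]
[ 786.4 -388.2   24. ]
holders discs, z=8+11+~1
[616.9 -88.4  19. ] [619.1 -85.6  19. ]
[574.3 -85.9  19. ] [576.9 -83.2  19. ]
[ 606.9 -319.5   19. ] [ 609.6 -316.4   19. ]
[ 563.3 -320.9   19. ] [ 565.6 -316.7   19. ]
```

```bash
cat >> h.py <<'E'
np.set_printoptions(precision=2,suppress=True)
def delta(p,rpy,s=None):
    s=s or env.state()
    Rc=R.from_euler('xyz',s["ee_rot"],degrees=True);Rt=R.from_euler('xyz',rpy,degrees=True)
    sh=Rc.inv().apply(np.array(p)-s["ee_pos"]);rv=(Rc.inv()*Rt).as_rotvec()
    print("t",round(s["time_s"],2),"pos",s["ee_pos"],"rpy",s["ee_rot"],"q",s["qpos"],"F",s["force"],"w",round(s["gripper_width"],1))
    print("  shift",np.round(sh,1),"rv",np.round(rv,3),"deg",np.degrees(np.linalg.norm(rv)).round(1))
    log(s)
def log(s=None):
    s=s or env.state()
    open("log.txt","a").write(" ".join(map(str,list(s["qpos"])+list(s["ee_pos"])+list(s["ee_rot"])))+"\n")
E
python3 -c "
from h import *
delta([549,218,170],[180,0,-3])"
```

```text
t 0.35 pos [ 144.91 -556.35  213.78] rpy [180.     0.02 -75.4 ] q [-76.55  18.32  89.65  -0.    72.04  -1.15] F [-0.24 -0.04  0.85] w 90.9
  shift [-647.5 -586.2   44. ] rv [-0.    0.   -1.26] deg 72.4
```

Emit:
{"name": "drive_tool", "arguments": {"series": [[0,[-40,-35,0],[0,0,-0.1]],[0,[-75,-68,2],[0,0,-0.2]],[0,[-110,-100,6],[0,0,-0.3]],[0,[-147,-133,10],[0,0,-0.4]],[0,[-184,-166,14],[0,0,-0.5]]]}}

```text
time_s: 0.85
ee_pos: [259.7, -334.8, 199.9]
ee_rot: [-180.0, -0.0, -46.6]
force: [1.3, -0.5, -0.0]
gripper_width: 91.5
```

```bash
python3 -c "
from h import *
delta([549,218,170],[180,0,-3])"
```

```text
t 0.85 pos [ 259.69 -334.85  199.93] rpy [-179.99   -0.04  -46.57] q [-53.77   5.18 109.05   0.01  65.73  -7.2 ] F [ 1.28 -0.55 -0.02] w 91.5
  shift [-202.6 -590.2   29.8] rv [ 0.   -0.   -0.76] deg 43.6
```

Emit:
{"name": "drive_tool", "arguments": {"series": [[0,[-15,-42,2],[0,0,-0.1]],[0,[-30,-85,4],[0,0,-0.2]],[0,[-45,-127,6],[0,0,-0.3]],[0,[-60,-170,8],[0,0,-0.4]],[0,[-75,-213,10],[0,0,-0.5]]]}}

```text
time_s: 1.35
ee_pos: [363.5, -134.3, 190.2]
ee_rot: [180.0, -0.1, -17.9]
force: [1.4, -0.6, 0.1]
gripper_width: 91.0
```

```bash
python3 -c "
from h import *
delta([549,218,170],[180,0,-3])"
```

```text
t 1.35 pos [ 363.53 -134.32  190.2 ] rpy [179.99  -0.07 -17.88] q [-21.97   2.27 113.78  -0.01  63.88  -4.09] F [ 1.39 -0.64  0.06] w 91.0
  shift [  68.3 -392.3   20.2] rv [ 0.   -0.   -0.26] deg 14.9
```

Emit:
{"name": "drive_tool", "arguments": {"series": [[0,[8,-42,2],[0,0,-0.1]],[0,[16,-85,4],[0,0,-0.2]],[0,[24,-127,6],[0,0,-0.26]],[0,[32,-170,8],[0,0,-0.26]],[0,[39,-213,10],[0,0,-0.26]]]}}

```text
time_s: 1.85
ee_pos: [467.0, 56.2, 180.1]
ee_rot: [180.0, -0.0, -3.2]
force: [0.5, -1.0, -0.4]
gripper_width: 91.2
```

```bash
python3 -c "
from h import *
delta([549,218,170],[180,0,-3])
f=env.grab_frame('wrist');cv2.imwrite('pics/w1.png',f['image'][:,:,::-1])"
```

```text
t 1.85 pos [466.95  56.16 180.07] rpy [179.99  -0.05  -3.18] q [  5.47  10.4  105.79  -0.02  63.76   8.66] F [ 0.55 -0.96 -0.41] w 91.2
  shift [  72.9 -166.2   10.1] rv [ 0. -0. -0.] deg 0.2
```

View pics/w1.png

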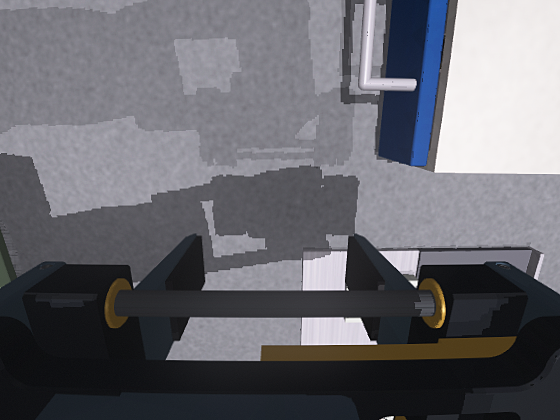

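The wrist view shows the handle's near bend at about (365,83), the blue drawer front at x≈400, and the tray at (420,260).

```bash
python3 -c "
from h import *
f=env.grab_frame('wrist')
for p in [(364,83),(369,5)]: print(onz(f,p,87))
for p in [(436,170),(420,260)]: print(onz(f,p,112))
"
```

```text
[551.84 173.46  87.  ]
[554.81 231.72  87.  ]
[606.41 101.11 112.  ]
[600.2   19.81 112.  ]
```

Emit:
{"name": "drive_tool", "arguments": {"series": [[0.6,[18,-41,2],[0,0,0]],[0.6,[36,-84,4],[0,0,0]],[0.6,[56,-126,6],[0,0,0]],[0.6,[77,-167,10],[0,0,0]],[0.6,[77,-167,40],[0,0,0]]]}}

```text
time_s: 2.45
ee_pos: [557.7, 221.5, 142.6]
ee_rot: [-179.7, -0.6, -3.0]
force: [-1.0, -0.5, -0.8]
gripper_width: 54.0
```

```bash
python3 -c "
from h import *
delta([553,219,69],[180,0,-3])
f=env.grab_frame('wrist');cv2.imwrite('pics/w2.png',f['image'][:,:,::-1])"
```

```text
t 2.45 pos [557.72 221.46 142.6 ] rpy [-179.68   -0.6    -3.04] q [20.53 23.15 92.96  0.06 63.21 23.54] F [-0.97 -0.47 -0.81] w 54.0
  shift [-5.4  3.1 73.5] rv [-0.01 -0.01 -0.  ] deg 0.7
```

View pics/w2.png

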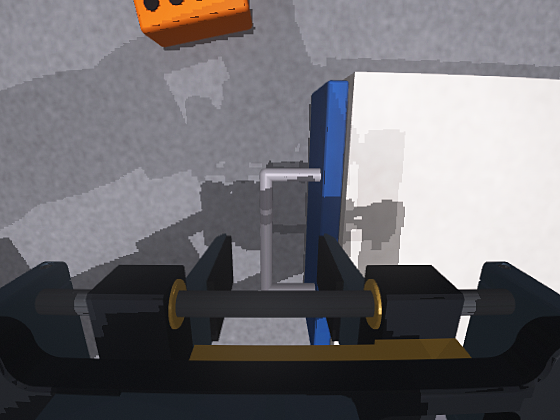

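The view shows the handle's far bend at (266,173) and near bend at (267,286). The bar lies between the fingers.

```bash
python3 -c "
from h import *
f=env.grab_frame('wrist')
for p in [(266,173),(267,286),(265,230)]: print(onz(f,p,87))
delta([555,219,69],[180,0,-3])
"
```

```text
[547.46 264.68  87.  ]
[542.33 168.84  87.  ]
[543.85 219.34  87.  ]
t 2.55 pos [549.97 215.85 136.18] rpy [179.77   0.45  -3.14] q [20.33 23.27 93.79 -0.04 63.45 23.49] F [-1.29 -1.64 -0.83] w 46.3
  shift [ 5.4 -3.7 67.1] rv [ 0.    0.01 -0.  ] deg 0.5
```

Emit:
{"name": "drive_tool", "arguments": {"series": [[0.6,[-6,0,0],[0,0,0]],[0.6,[-6,0,15],[0,0,0]],[0.6,[-6,0,35],[0,0,0]],[0.6,[-6,0,55],[0,0,0]],[0.6,[-6,0,70],[0,0,0]]]}}

```text
time_s: 3.05
ee_pos: [546.1, 215.8, 70.9]
ee_rot: [-180.0, -0.1, -3.3]
force: [0.5, -0.0, -0.7]
gripper_width: 36.6
```

Emit:
{"name": "drive_tool", "arguments": {"series": [[0.8,[0,0,0],[0,0,0]],[1,[0,0,0],[0,0,0]],[1,[0,0,0],[0,0,0]],[1,[0,0,0],[0,0,0]],[1,[0,0,0],[0,0,0]]], "squeeze": 25}}

```text
time_s: 3.55
ee_pos: [547.6, 217.1, 71.6]
ee_rot: [-180.0, -0.2, -3.2]
force: [1.0, -1.7, 6.8]
gripper_width: 9.3
```

```bash
python3 -c "
from h import *
delta([375,228,69],[180,0,-3])
f=env.grab_frame('wrist');cv2.imwrite('pics/w3.png',f['image'][:,:,::-1])"
```

```text
t 3.55 pos [547.6  217.07  71.64] rpy [-179.96   -0.18   -3.22] q [20.53 26.42 99.14 -0.05 54.26 23.77] F [ 0.95 -1.7   6.84] w 9.3
  shift [-173.    -1.2    2.1] rv [-0. -0. -0.] deg 0.3
```

View pics/w3.png

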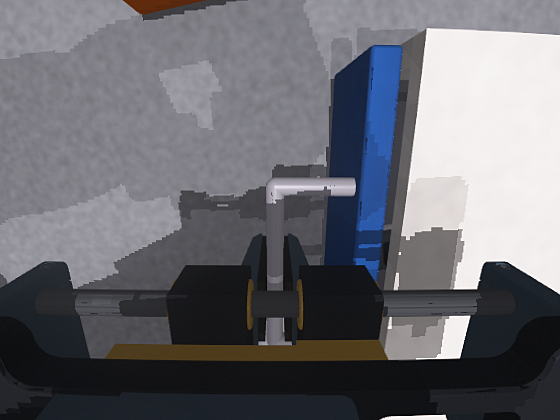

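The bar is gripped at 9.3 mm opening, so I'll pull.

Emit:
{"name": "drive_tool", "arguments": {"series": [[1,[-12,0,0],[0,0,0]],[1,[-32,0,0],[0,0,0]],[1,[-57,0,0],[0,0,0]],[1,[-82,0,0],[0,0,0]],[1,[-107,0,0],[0,0,0]]]}}

```text
time_s: 4.1
ee_pos: [440.6, 223.4, 71.6]
ee_rot: [-179.9, -0.3, -3.2]
force: [1.6, -1.0, 8.4]
gripper_width: 9.5
```

Emit:
{"name": "drive_tool", "arguments": {"series": [[1,[-25,0,0],[0,0,0]],[1,[-48,0,0],[0,0,0]],[1,[-63,0,0],[0,0,0]],[1,[-70,0,0],[0,0,0]],[1,[-72,0,0],[0,0,0]]]}}

```text
time_s: 4.6
ee_pos: [371.2, 227.7, 71.7]
ee_rot: [-179.9, -0.6, -3.0]
force: [11.7, -6.0, 0.0]
gripper_width: 9.6
```

Emit:
{"name": "drive_tool", "arguments": {"series": [[0.8,[0,0,0],[0,0,0]],[0.6,[0,0,0],[0,0,0]],[0.6,[0,0,0],[0,0,0]],[0.6,[0,0,-15],[0,0,0]],[0.6,[0,0,-40],[0,0,0]]]}}

```text
time_s: 5.1
ee_pos: [366.1, 226.4, 108.9]
ee_rot: [179.8, 0.3, -3.2]
force: [0.5, 0.2, 0.0]
gripper_width: 36.5
```

Emit:
{"name": "drive_tool", "arguments": {"series": [[0.6,[0,0,-40],[0,0,0]],[0.6,[0,0,-80],[0,0,0]],[0.6,[0,0,-120],[0,0,0]],[0.6,[0,0,-140],[0,0,0]],[0.6,[0,0,-140],[0,0,0]]]}}

```text
time_s: 5.6
ee_pos: [368.9, 228.0, 252.6]
ee_rot: [-179.8, -0.3, -3.2]
force: [-0.9, -0.1, 0.2]
gripper_width: 36.9
```

```bash
python3 -c "
from h import *
delta([375,228,69],[180,0,-3])
f=env.grab_frame('wrist');cv2.imwrite('pics/w4.png',f['image'][:,:,::-1])
f=env.grab_frame('top');crop(f,145,95,385,275,3.3,'t4.png')"
```

```text
t 5.6 pos [368.94 228.04 252.6 ] rpy [-179.79   -0.28   -3.21] q [ 30.19   3.76 102.73   0.02  73.15  33.39] F [-0.95 -0.06  0.17] w 36.9
  shift [  5.1   0.4 183.6] rv [-0.   -0.01 -0.  ] deg 0.4
```

View pics/w4.png

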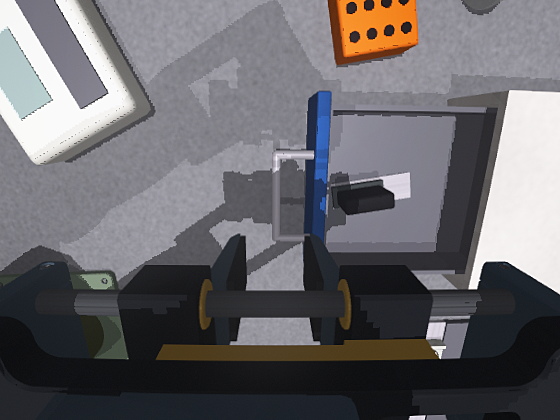

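View pics/t4.png

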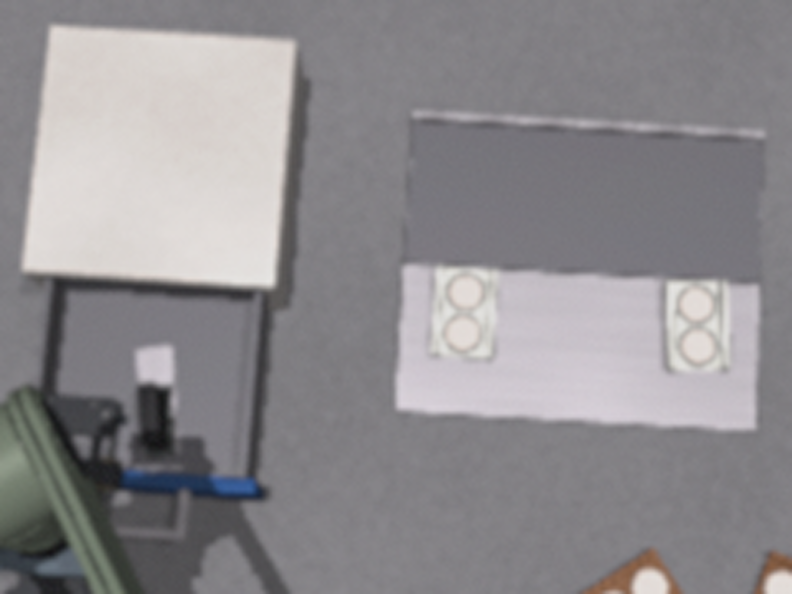

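```bash
cat > fit.py <<'E'
import numpy as np
from scipy.optimize import least_squares
D=np.loadtxt("log.txt");
def pl(p,q):
    a1,L2,L4,a3,d1,L6=p
    A=np.radians(q[:,1]);B=A+np.radians(q[:,2]);C=B+np.radians(q[:,4])
    r=a1+L2*np.sin(A)+L4*np.sin(B)+a3*np.cos(B)+L6*np.sin(C)
    z=d1+L2*np.cos(A)+L4*np.cos(B)-a3*np.sin(B)+L6*np.cos(C)
    return r,z
def res(p):
    r,z=pl(p,D[:,:6]);return np.r_[r-np.hypot(D[:,6],D[:,7]),z-D[:,8],0.001*(p-p0)]
p0=np.array([0,400,400,0,400,250.])
if __name__=="__main__":
    s=least_squares(res,p0);np.set_printoptions(precision=2,suppress=True);print(s.x);print(res(s.x)[:2*len(D)]);print(np.linalg.svd(s.jac)[1])
E
python3 fit.py
python3 -c "
import cv2;im=cv2.imread('pics/w4.png')[80:290,290:500];cv2.imwrite('pics/w4c.png',cv2.resize(im,None,fx=2.8,fy=2.8,interpolation=cv2.INTER_CUBIC))"
```

```text
[  0.13 591.65 417.02  25.15 141.53 336.79]
[-0.   -0.   -0.01  0.    0.01 -0.01  0.    0.    0.01 -0.01 -0.01 -0.
  0.01  0.    0.   -0.  ]
[5.62 4.03 0.37 0.2  0.19 0.01]
```

View pics/w4c.png

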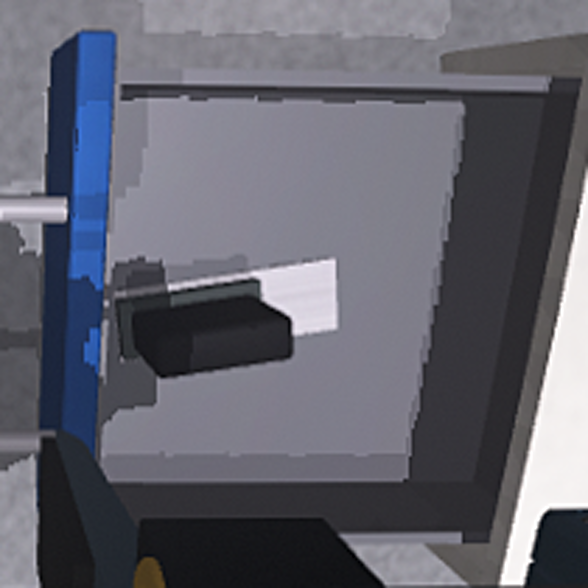

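```bash
cat > ik.py <<'E'
import numpy as np
from scipy.spatial.transform import Rotation as R
from scipy.optimize import least_squares
P=[0.13,591.65,417.02,25.15,141.53,336.79]
lo=np.array([-177,-48,12.5,-77,3,-146.]);hi=np.array([177,115,149.5,257,150,146.])
def fk(q):
    a1,L2,L4,a3,d1,L6=P;A=np.radians(q[1]);B=A+np.radians(q[2])
    r=a1+L2*np.sin(A)+L4*np.sin(B)+a3*np.cos(B);z=d1+L2*np.cos(A)+L4*np.cos(B)-a3*np.sin(B)
    Rm=R.from_euler('ZYZYZ',[q[0],q[1]+q[2],q[3],q[4],q[5]+180],degrees=True)
    w=np.array([r*np.cos(np.radians(q[0])),r*np.sin(np.radians(q[0])),z])
    return w+Rm.apply([0,0,L6]),Rm
def ik(p,Rt,q0):
    def f(q):
        a,b=fk(q);return np.r_[(a-p)/1.,(b.inv()*Rt).as_rotvec()*300,1e-3*(q-q0)]
    s=least_squares(f,np.clip(q0,lo+.1,hi-.1),bounds=(lo,hi));return s.x,np.linalg.norm(f(s.x)[:6])
E
python3 fit.py; cat > path.py <<'E'
from ik import *
np.set_printoptions(precision=0,suppress=True)
for yaw in (-92.6,87.4):
 for y in (-88,-320):
  for lean in (0,20,40):
   ty=np.radians(-2.6);ex=np.array([np.cos(ty),np.sin(ty),0]);ey=np.array([-np.sin(ty),np.cos(ty),0])
   piv=np.array([640+(y+88)*.045,y,11.]);q=np.array([np.degrees(np.arctan2(y,600)),20,95,0,65,0]);q[5]=q[0]-yaw
   out=[]
   for t in range(0,106,15):
    a=np.radians(t);ux=ex*np.cos(a)+np.array([0,0,1])*np.sin(a);uz=-ex*np.sin(a)+np.array([0,0,1])*np.cos(a)
    org=piv-125*ux-3*uz
    l=np.radians(lean)
    # tool z dir in lifter frame: (-sin l,0,-cos l)
    tz=-np.sin(l)*ux-np.cos(l)*uz
    ty_=(-1 if yaw<0 else 1)*(np.cos(l)*ux-np.sin(l)*uz)
    tx=np.cross(ty_,tz);Rt=R.from_matrix(np.stack([tx,ty_,tz],1))
    g=org+42*uz;tcp=g+19*tz
    q,e=ik(tcp,Rt,q);out.append((t,q.round(0),round(e,1)))
   print(yaw,y,lean);[print("   ",o) for o in out]
E
python3 path.py
```

```text
[  0.13 591.65 417.02  25.15 141.53 336.79]
[-0.   -0.   -0.01  0.    0.01 -0.01  0.    0.    0.01 -0.01 -0.01 -0.
  0.01  0.    0.   -0.  ]
[5.62 4.03 0.37 0.2  0.19 0.01]Traceback (most recent call last):
  File "path.py", line 18, in <module>
    q,e=ik(tcp,Rt,q);out.append((t,q.round(0),round(e,1)))
        ~~^^^^^^^^^^
  File "ik.py", line 15, in ik
    s=least_squares(f,np.clip(q0,lo+.1,hi-.1),bounds=(lo,hi));return s.x,np.linalg.norm(f(s.x)[:6])
    return func(*args, **kwargs)
    vector_fun = VectorFunction(
        fun_wrapped,
    ...<6 lines>...
        workers=workers
    )
    self._update_fun()
    ~~~~~~~~~~~~~~~~^^
    self.f = self.fun_wrapped(xp_copy(self.x))
             ~~~~~~~~~~~~~~~~^^^^^^^^^^^^^^^^^
    return np.atleast_1d(self.fun(x))
                         ~~~~~~~~^^^
    return self.f(x, *self.args, **self.kwargs)
           ~~~~~~^^^^^^^^^^^^^^^^^^^^^^^^^^^^^^
  File "ik.py", line 14, in f
    a,b=fk(q);return np.r_[(a-p)/1.,(b.inv()*Rt).as_rotvec()*300,1e-3*(q-q0)]
        ~~^^^
  File "ik.py", line 9, in fk
    Rm=R.from_euler('ZYZYZ',[q[0],q[1]+q[2],q[3],q[4],q[5]+180],degrees=True)
  File "scipy/spatial/transform/_rotation.pyx", line 1413, in scipy.spatial.transform._rotation.Rotation.from_euler
ValueError: Expected axis specification to be a non-empty string of upto 3 characters, got ZYZYZ
```

```bash
sed -i "s/Rm=R.from_euler('ZYZYZ'.*/Rm=R.from_euler('ZYZ',[q[0],q[1]+q[2],q[3]],degrees=True)*R.from_euler('YZ',[q[4],q[5]+180],degrees=True)/" ik.py; python3 path.py; python3 -c "
import numpy as np
from ik import *
for r in np.loadtxt('log.txt'):
  p,Rm=fk(r[:6]);print((p-r[6:9]).round(2),np.degrees((Rm.inv()*R.from_euler('xyz',r[9:],degrees=True)).magnitude()).round(2))"
```

```text
-92.6 -88 0
    (0, array([ -9.,  24., 111.,  -0.,  45.,  84.]), np.float64(0.0))
    (15, array([-10.,  23., 124.,   6.,  18.,  76.]), np.float64(0.0))
    (30, array([-12.,  28., 137., 161.,  15., -80.]), np.float64(0.0))
    (45, array([-14.,  42., 147., 170.,  53., -92.]), np.float64(0.0))
    (60, array([-15.,  61., 149., 169.,  90., -96.]), np.float64(5.4))
    (75, array([ -15.,   78.,  146.,  166.,  118., -100.]), np.float64(0.0))
    (90, array([ -14.,   86.,  136.,  165.,  131., -100.]), np.float64(0.0))
    (105, array([-13.,  91., 123., 165., 139., -99.]), np.float64(0.0))
-92.6 -88 20
    (0, array([-8., 33., 96., -2., 70., 86.]), np.float64(0.0))
    (15, array([ -9.,  29., 110.,  -1.,  47.,  84.]), np.float64(0.0))
    (30, array([-10.,  27., 122.,   4.,  21.,  80.]), np.float64(0.0))
    (45, array([-11.,  31., 133., 158.,  10., -76.]), np.float64(0.0))
    (60, array([-12.,  42., 141., 171.,  43., -91.]), np.float64(0.0))
    (75, array([-13.,  58., 145., 171.,  77., -94.]), np.float64(0.0))
    (90, array([-14.,  71., 142., 170., 103., -96.]), np.float64(0.0))
    (
[... 5717 characters left out ...]
  (30, array([ -30.,   38.,   97.,   -6.,   54., -113.]), np.float64(0.0))
    (45, array([ -33.,   36.,  107.,    5.,   32., -124.]), np.float64(0.0))
    (60, array([ -34.,   38.,  114.,   28.,   15., -146.]), np.float64(21.5))
    (75, array([ -30.,   39.,  113.,   33.,    7., -146.]), np.float64(85.5))
    (90, array([ -27.,   41.,  110.,   37.,    3., -146.]), np.float64(147.9))
    (105, array([ -26.,   42.,  106.,   40.,    3., -146.]), np.float64(209.6))
[-11.16  -2.79   0.  ] 0.0
[-9.18 -6.92 -0.01] 0.0
[-4.150e+00 -1.073e+01 -1.000e-02] 0.0
[ 1.240e+00 -1.143e+01 -1.000e-02] 0.0
[  4.15 -10.73   0.  ] 0.0
[  4.09 -10.75  -0.  ] 0.0
[  4.14 -10.73  -0.  ] 0.0
[ 5.92 -9.86 -0.01] 0.0
```

```bash
python3 -c "
from h import *
f=env.grab_frame('wrist')
C=lambda x,y:(290+x/2.8,80+y/2.8)
for z in (80,90):
  print(z,[onz(f,C(*p),z) for p in [(133,316),(258,297),(215,325)]])
print('blade z20',[onz(f,C(*p),20) for p in [(335,258),(337,328),(255,275)]])
print('floor far corners z20',[onz(f,C(*p),20) for p in [(465,100),(408,480)]])
t=env.grab_frame('top')
D=lambda x,y:(145+x/3.3,95+y/3.3)
print('blade tri', tri(f,C(335,258),t,D(137,347)),tri(f,C(337,328),t,D(173,345)))
delta([430,190,215],[180,0,-93])
"
```

```text
80 [array([441.68, 226.54,  80.  ]), array([494.63, 231.92,  80.  ]), array([476.75, 220.71,  80.  ])]
90 [array([439.64, 228.98,  90.  ]), array([491.03, 234.2 ,  90.  ]), array([473.67, 223.32,  90.  ])]
blade z20 [array([553.61, 235.85,  20.  ]), array([557.3 , 200.17,  20.  ]), array([514.23, 229.42,  20.  ])]
floor far corners z20 [array([610.76, 307.93,  20.  ]), array([602.9 , 113.75,  20.  ])]
blade tri (array([555.69, 236.86,  19.49]), np.float64(4.143854490749945)) (array([558.14, 201.19,  21.18]), np.float64(3.0043704033591676))
t 5.8 pos [366.7  226.6  248.11] rpy [179.88   0.19  -3.21] q [ 30.18   3.99 103.14   0.    73.1   33.39] F [ 0.52 -0.26  0.68] w 36.4
  shift [65.4 32.9 33. ] rv [0.   0.   1.57] deg 89.8
```

Emit:
{"name": "drive_tool", "arguments": {"series": [[0,[24,3,15],[0,0,0.14]],[0,[48,6,30],[0,0,0.28]],[0,[72,10,45],[0,0,0.42]],[0,[95,12,55],[0,0,0.56]],[0,[114,10,55],[0,0,0.7]]]}}

```text
time_s: 6.3
ee_pos: [480.2, 209.5, 191.2]
ee_rot: [179.6, 0.2, -43.7]
force: [-0.1, 0.3, 0.7]
gripper_width: 73.7
```

Emit:
{"name": "drive_tool", "arguments": {"series": [[0,[0,0,0],[0,0,0.14]],[0,[0,0,0],[0,0,0.28]],[0,[0,0,0],[0,0,0.42]],[0,[0,0,0],[0,0,0.56]],[0,[0,0,0],[0,0,0.71]]]}}

```text
time_s: 6.8
ee_pos: [480.0, 210.4, 192.9]
ee_rot: [179.8, -0.1, -84.3]
force: [0.3, -0.2, -0.3]
gripper_width: 91.4
```

```bash
python3 -c "
from h import *
f=env.grab_frame('wrist');cv2.imwrite('pics/w5.png',f['image'][:,:,::-1])
delta([481,211,150],[180,0,-84])
"
```

```text
t 6.85 pos [480.04 210.36 192.93] rpy [179.78  -0.07 -84.57] q [ 22.41  14.71  97.97  -0.    67.54 106.98] F [ 0.   -0.12 -0.34] w 91.3
  shift [-0.6 -1.2 42.9] rv [ 0.   -0.   -0.01] deg 0.6
```

View pics/w5.png

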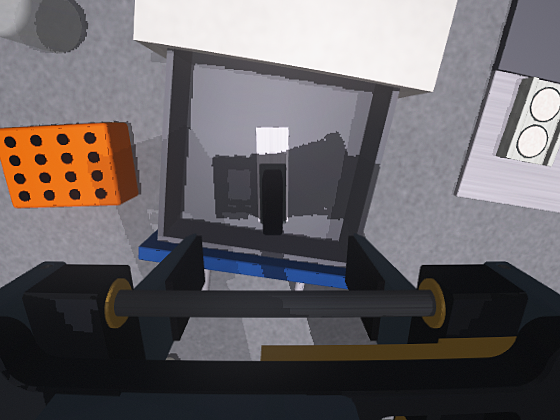

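The lifter is in view: blade at (257–289,127–155) and black neck at (260–285,165–235), almost aligned with the tool.

```bash
python3 -c "
from h import *
f=env.grab_frame('wrist');crop(f,230,110,330,250,4.2,'w5c.png')
"
```

```text
(no output)
```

View pics/w5c.png

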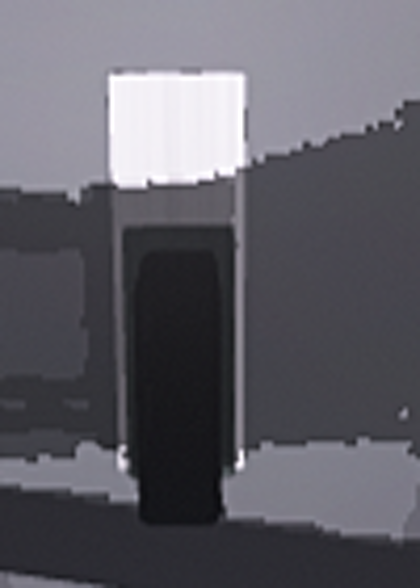

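```bash
python3 -c "
from h import *
f=env.grab_frame('wrist');C=lambda x,y:(230+x/4.2,110+y/4.2)
a,b=[onz(f,C(*p),20) for p in [(109,73),(245,72)]];print(a,b,(a+b)/2,np.linalg.norm(a-b),np.degrees(np.arctan2(a[0]-b[0],-(a[1]-b[1]))))
a2,b2=[onz(f,C(*p),20) for p in [(122,460),(240,465)]];print('rear',a2,b2)
m=(a+b)/2-(a2+b2)/2;print(np.degrees(np.arctan2(m[1],m[0])),np.linalg.norm(m))
for z in (80,84): print([onz(f,C(*p),z) for p in [(140,520),(220,520),(140,252),(217,250)]])
"
```

```text
[555.75 239.14  20.  ] [559.82 202.88  20.  ] [557.79 221.01  20.  ] 36.49201016357377 -173.58434487792908
rear [447.16 225.83  20.  ] [449.24 191.21  20.  ]
6.501360913450753 110.29328043842067
[array([452.32, 218.9 ,  80.  ]), array([454.37, 199.32,  80.  ]), array([518.07, 225.09,  80.  ]), array([520.38, 207.5 ,  80.  ])]
[array([453.88, 218.9 ,  84.  ]), array([455.9 , 199.61,  84.  ]), array([518.7 , 225.01,  84.  ]), array([520.98, 207.66,  84.  ])]
```

```bash
cat >> h.py <<'E'
LEAN=20.;G=42.
def lpose(org,head,tau=0,lean=None,g=None):
    lean=LEAN if lean is None else lean; g=G if g is None else g
    h=np.radians(head);a=np.radians(tau);l=np.radians(lean)
    ex=np.array([np.cos(h),np.sin(h),0]);k=np.array([0,0,1.])
    ux=ex*np.cos(a)+k*np.sin(a);uz=-ex*np.sin(a)+k*np.cos(a)
    tz=-np.sin(l)*ux-np.cos(l)*uz;ty=-(np.cos(l)*ux-np.sin(l)*uz);tx=np.cross(ty,tz)
    p=np.array(org)+g*uz+19*tz
    return p,R.from_matrix(np.stack([tx,ty,tz],1)).as_euler('xyz',degrees=True)
def go(org,head,tau=0,lean=None,g=None):
    p,e=lpose(org,head,tau,lean,g);print("target",p,e);delta(p,e)
E
python3 -c "
from h import *
go([484,212.7,117.5],6.3)
go([484,212.7,17.5],6.3)
"
```

```text
target [477.54 211.99 141.65] [160.    0.  -83.7]
t 6.95 pos [480.22 210.45 193.38] rpy [179.82  -0.05 -83.83] q [ 22.41  14.69  97.94  -0.    67.55 106.24] F [ 0.05 -0.04  0.05] w 91.3
  shift [-1.9  2.3 51.7] rv [-0.35 -0.   -0.  ] deg 19.8
target [477.54 211.99  41.65] [160.    0.  -83.7]
t 6.95 pos [480.22 210.45 193.38] rpy [179.82  -0.05 -83.83] q [ 22.41  14.69  97.94  -0.    67.55 106.24] F [ 0.05 -0.04  0.05] w 91.3
  shift [ -2.    2.  151.7] rv [-0.35 -0.   -0.  ] deg 19.8
```

Emit:
{"name": "drive_tool", "arguments": {"series": [[0,[-1,1,10],[-0.07,0,0]],[0,[-2,2,20],[-0.15,0,0]],[0,[-2,2,35],[-0.25,0,0]],[0,[-2,2,48],[-0.35,0,0]],[0,[-2,2,52],[-0.35,0,0]]]}}

```text
time_s: 7.45
ee_pos: [479.5, 212.2, 139.1]
ee_rot: [159.6, -0.0, -83.9]
force: [-0.3, -1.2, 0.5]
gripper_width: 91.2
```

```bash
python3 -c "
from h import *
f=env.grab_frame('wrist');cv2.imwrite('pics/w6.png',f['image'][:,:,::-1])
go([484,212.7,17.5],6.3)
"
```

```text
target [477.54 211.99  41.65] [160.    0.  -83.7]
t 7.5 pos [478.55 212.09 139.89] rpy [159.71  -0.04 -83.92] q [ 19.67  27.59  89.13   4.67  83.07 102.23] F [-0.35 -0.1   0.22] w 91.2
  shift [ -0.1 -33.1  92.5] rv [ 0.01  0.   -0.  ] deg 0.4
```

View pics/w6.png

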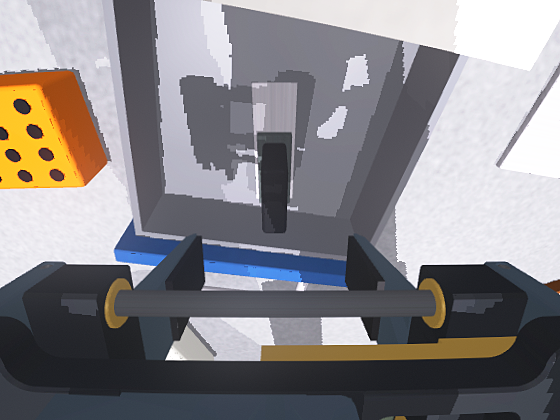

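Neck at (262–285,143–233), centred between the fingers, so I'll descend.

Emit:
{"name": "drive_tool", "arguments": {"series": [[0,[0,-8,22],[0.005,0,0]],[0,[0,-16,44],[0.005,0,0]],[0,[0,-23,65],[0.005,0,0]],[0,[0,-29,82],[0.005,0,0]],[0,[0,-33,92],[0.005,0,0]]]}}

```text
time_s: 8.0
ee_pos: [477.0, 212.3, 44.9]
ee_rot: [160.2, 0.0, -83.9]
force: [0.6, -0.3, 0.7]
gripper_width: 91.4
```

```bash
python3 -c "
from h import *
f=env.grab_frame('wrist');cv2.imwrite('pics/w7.png',f['image'][:,:,::-1])
go([484,212.7,17.5],6.3)
"
```

```text
target [477.54 211.99  41.65] [160.    0.  -83.7]
t 8.05 pos [476.74 212.11  43.86] rpy [160.14  -0.03 -83.91] q [ 19.77  32.72  95.65   4.85  71.03 101.33] F [-0.12  0.31 -0.6 ] w 91.0
  shift [ 0.2 -1.5  1.8] rv [-0.  0. -0.] deg 0.3
```

View pics/w7.png

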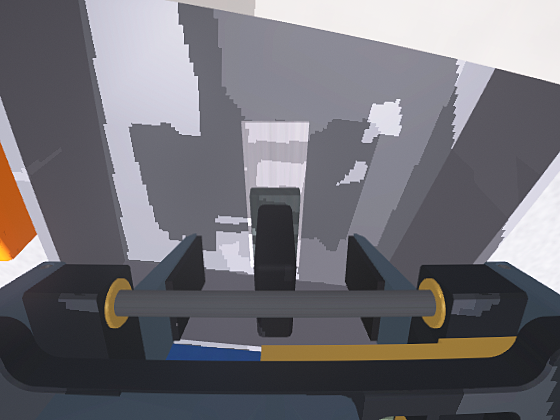

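Emit:
{"name": "drive_tool", "arguments": {"series": [[0.6,[0,0,0],[0,0,0]],[0.7,[0,0,0],[0,0,0]],[1,[0,0,0],[0,0,0]],[1,[0,0,0],[0,0,0]],[1,[0,0,0],[0,0,0]]], "squeeze": 50}}

```text
time_s: 8.55
ee_pos: [478.5, 212.6, 45.6]
ee_rot: [160.3, 0.0, -84.0]
force: [0.8, -0.1, -0.4]
gripper_width: 54.5
```

Emit:
{"name": "drive_tool", "arguments": {"series": [[1,[0,0,0],[0,0,0]],[1,[0,0,0],[0,0,0]],[1,[0,3,-9],[0,0,0]],[1,[0,7,-19],[0,0,0]],[1,[0,10,-28],[0,0,0]]]}}

```text
time_s: 9.05
ee_pos: [478.6, 212.6, 76.0]
ee_rot: [160.3, 0.0, -84.0]
force: [0.2, -0.2, -1.3]
gripper_width: 19.6
```

```bash
python3 -c "
from h import *
f=env.grab_frame('wrist');cv2.imwrite('pics/w8.png',f['image'][:,:,::-1])
go([484,212.7,117.5],6.3)
"
```

```text
target [477.54 211.99 141.65] [160.    0.  -83.7]
t 9.1 pos [479.44 212.9   77.38] rpy [160.43   0.05 -84.  ] q [ 19.74  30.67  93.6    4.77  74.81 101.7 ] F [0.41 0.44 0.55] w 19.7
  shift [  0.7  23.4 -59.9] rv [-0.01  0.   -0.01] deg 0.5
```

View pics/w8.png

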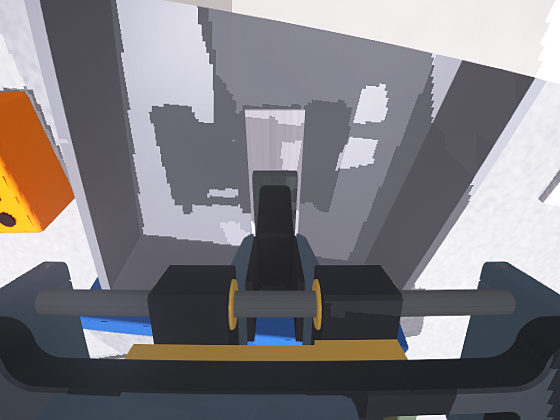

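The fingers only finished closing during the lift, so they hold the neck's very top. I'll open, descend and grip again.

Emit:
{"name": "drive_tool", "arguments": {"series": [[0.6,[0,0,0],[0,0,0]],[0.6,[0,0,0],[0,0,0]],[0.6,[0,-4,11],[0,0,0]],[0.6,[0,-8,22],[0,0,0]],[0.6,[0,-12,33],[0,0,0]]], "squeeze": 50}}

```text
time_s: 9.6
ee_pos: [477.9, 212.3, 38.2]
ee_rot: [160.1, -0.0, -84.0]
force: [-0.0, -0.5, -1.2]
gripper_width: 36.6
```

```bash
python3 -c "
from h import *
f=env.grab_frame('wrist');cv2.imwrite('pics/w9.png',f['image'][:,:,::-1])
go([484,212.7,17.5],6.3)
"
```

```text
target [477.54 211.99  41.65] [160.    0.  -83.7]
t 9.65 pos [476.84 211.84  36.48] rpy [159.96  -0.08 -83.99] q [ 19.74  33.31  95.89   4.87  70.39 101.31] F [ 0.   -0.47 -0.96] w 36.3
  shift [-0.1  1.1 -5.1] rv [ 0.    0.   -0.01] deg 0.3
```

View pics/w9.png

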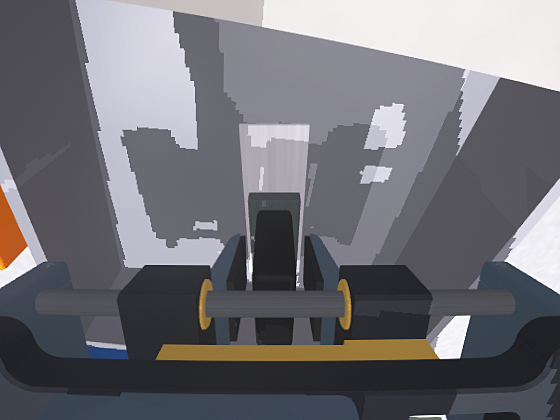

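Emit:
{"name": "drive_tool", "arguments": {"series": [[0.7,[0,1,-4],[0,0,0]],[0.8,[0,1,-4],[0,0,0]],[1,[0,1,-4],[0,0,0]],[1,[0,1,-4],[0,0,0]],[1,[0,1,-4],[0,0,0]]], "squeeze": 50}}

```text
time_s: 10.15
ee_pos: [479.4, 212.7, 44.3]
ee_rot: [160.3, 0.0, -84.0]
force: [1.3, 0.3, 0.9]
gripper_width: 19.7
```

Emit:
{"name": "drive_tool", "arguments": {"series": [[1,[0,0,0],[0,0,0]],[1,[0,0,0],[0,0,0]],[1,[0,0,0],[0,0,0]],[1,[0,0,0],[0,0,0]],[1,[0,0,0],[0,0,0]]]}}

```text
time_s: 10.65
ee_pos: [479.3, 212.7, 44.3]
ee_rot: [160.3, 0.0, -84.0]
force: [1.9, 0.3, 5.0]
gripper_width: 19.7
```

```bash
python3 -c "
from h import *
f=env.grab_frame('wrist');crop(f,210,100,340,300,2.5,'w10.png')
go([484,212.7,17.5],6.3)
"
```

```text
target [477.54 211.99  41.65] [160.    0.  -83.7]
t 10.7 pos [479.37 212.74  44.28] rpy [160.3    0.02 -84.  ] q [ 19.73  32.8   95.35   4.87  71.08 101.37] F [2.53 1.91 5.89] w 19.8
  shift [0.6 0.9 3.1] rv [-0.01  0.   -0.01] deg 0.4
```

Emit:
{"name": "drive_tool", "arguments": {"series": [[1,[0,4,-10],[0,0,0]],[1,[0,9,-25],[0,0,0]],[1,[0,17,-47],[0,0,0]],[1,[0,24,-66],[0,0,0]],[1,[0,30,-82],[0,0,0]]]}}

```text
time_s: 11.2
ee_pos: [477.6, 212.1, 132.0]
ee_rot: [160.1, -0.0, -84.0]
force: [-0.2, -1.1, -1.7]
gripper_width: 19.8
```

```bash
python3 -c "
from h import *
f=env.grab_frame('wrist');cv2.imwrite('pics/w11.png',f['image'][:,:,::-1])
go([484,212.7,100],6.3)
"
```

```text
target [477.54 211.99 124.15] [160.    0.  -83.7]
t 11.25 pos [478.7  212.59 134.46] rpy [160.38   0.03 -83.99] q [ 19.74  27.51  89.93   4.64  81.68 102.28] F [0.37 0.61 0.26] w 19.8
  shift [ 0.5 -2.3 10.1] rv [-0.01  0.   -0.01] deg 0.5
```

View pics/w10.png

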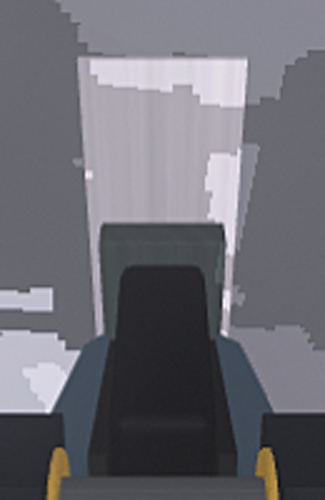

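View pics/w11.png

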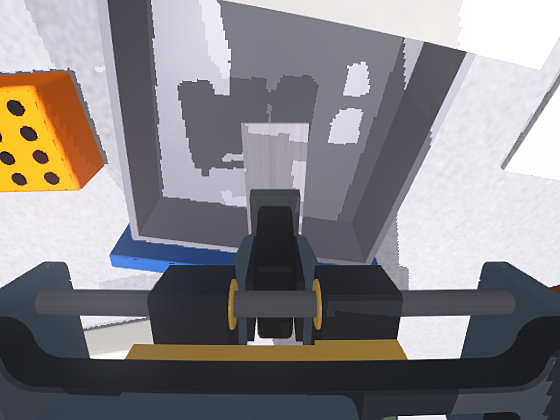

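```bash
sed -i 's/^LEAN=.*/LEAN=19.7;G=44.7/' h.py; python3 -c "
from h import *
f=env.grab_frame('wrist')
s=env.state();z=s['ee_pos'][2]-26.8+2.5
a,b=onz(f,(242,123),z),onz(f,(309,123),z);print(a,b,(a+b)/2-s['ee_pos'],np.linalg.norm(a-b))
go([440,-82,130],-3)
"
```

```text
[555.32 238.65 108.63] [559.19 201.88 108.63] [ 78.44   7.7  -24.3 ] 36.9700040028643
target [433.6  -81.66 156.81] [160.3   0.  -93. ]
t 11.3 pos [478.81 212.57 132.93] rpy [160.39   0.02 -83.99] q [ 19.74  27.59  90.03   4.64  81.49 102.27] F [ 0.4   0.16 -1.12] w 19.6
  shift [287.9  79.4   2.8] rv [-0.   -0.05  0.15] deg 9.0
```

Emit:
{"name": "drive_tool", "arguments": {"series": [[1,[0,10,-28],[0,0,0]],[1,[25,22,-35],[0,-0.01,0.03]],[1,[60,32,-35],[0,-0.02,0.06]],[1,[105,42,-30],[0,-0.03,0.09]],[1,[150,50,-25],[0,-0.04,0.12]]]}}

```text
time_s: 11.8
ee_pos: [454.2, 57.9, 170.6]
ee_rot: [160.1, -0.2, -91.2]
force: [0.9, 0.2, -2.3]
gripper_width: 19.8
```

```bash
python3 -c "
from h import *
go([440,-82,130],-3)
"
```

```text
target [433.6  -81.66 156.81] [160.3   0.  -93. ]
t 11.8 pos [454.19  57.86 170.65] rpy [160.11  -0.21 -91.23] q [ 4.53 20.64 95.73  1.77 83.44 95.28] F [ 0.9   0.19 -2.29] w 19.8
  shift [139.9  11.7  19.5] rv [ 0.   -0.01  0.03] deg 1.8
```

Emit:
{"name": "drive_tool", "arguments": {"series": [[1,[40,3,5],[0,-0.01,0.03]],[1,[80,6,10],[0,-0.01,0.03]],[1,[115,9,15],[0,-0.01,0.03]],[1,[135,11,19],[0,-0.01,0.03]],[1,[140,12,19],[0,-0.01,0.03]]]}}

```text
time_s: 12.3
ee_pos: [433.1, -81.9, 156.9]
ee_rot: [160.0, -0.2, -93.2]
force: [-0.5, -0.0, -2.3]
gripper_width: 19.7
```

Emit:
{"name": "drive_tool", "arguments": {"series": [[1,[0,0,0],[0,0,0]],[1,[0,0,0],[0,0,0]],[1,[0,0,0],[0,0,0]],[1,[0,0,0],[0,0,0]],[1,[0,0,0],[0,0,0]]]}}

```text
time_s: 12.8
ee_pos: [435.1, -79.8, 158.3]
ee_rot: [160.3, -0.2, -93.0]
force: [-0.2, 0.7, -0.9]
gripper_width: 19.7
```

```bash
python3 -c "
from h import *
f=env.grab_frame('wrist');cv2.imwrite('pics/w12.png',f['image'][:,:,::-1])
go([440,-82,130],-3)
"
```

```text
target [433.6  -81.66 156.81] [160.3   0.  -93. ]
t 12.85 pos [435.03 -79.89 158.29] rpy [160.26  -0.21 -93.  ] q [-9.96 19.88 98.87 -2.58 80.85 83.93] F [-0.59  0.21 -1.2 ] w 19.6
  shift [1.8 0.7 1.9] rv [ 0. -0. -0.] deg 0.2
```

View pics/w12.png

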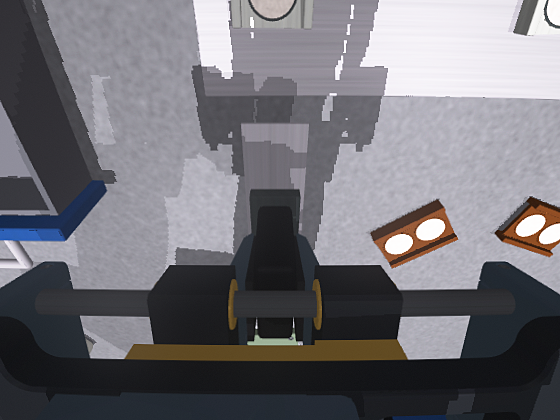

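Emit:
{"name": "drive_tool", "arguments": {"series": [[1,[0,-19,-7],[0,0,0]],[1,[0,-38,-14],[0,0,0]],[1,[0,-56,-20],[0,0,0]],[1,[0,-66,-24],[0,0,0]],[1,[0,-66,-24],[0,0,0]]]}}

```text
time_s: 13.35
ee_pos: [506.0, -84.0, 158.2]
ee_rot: [160.3, -0.2, -93.0]
force: [0.4, -0.3, -1.2]
gripper_width: 20.0
```

```bash
python3 -c "
from h import *
f=env.grab_frame('wrist');cv2.imwrite('pics/w13.png',f['image'][:,:,::-1]);crop(f,180,0,560,285,2.1,'w13c.png')
delta([0,0,0],[180,0,0])
"
```

```text
t 13.4 pos [504.87 -83.94 158.34] rpy [160.19  -0.21 -93.04] q [-9.23 25.79 89.21 -2.3  84.69 84.46] F [-0.35  0.07 -1.81] w 19.8
  shift [-57.6 424.9 321.1] rv [ 0.27  0.28 -1.61] deg 94.7
```

View pics/w13c.png

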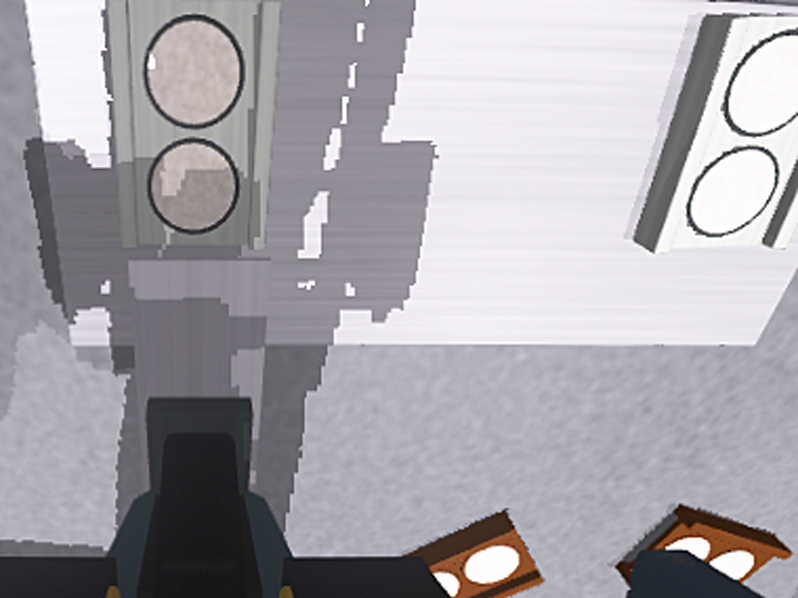

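The crop shows the left holder's discs at (194,71) and (193,186), its near end at y≈248, and the blade edge just below at y≈260. The right holder's near disc is at (733,191).

```bash
python3 -c "
from h import *
f=env.grab_frame('wrist');C=lambda x,y:(180+x/2.1,y/2.1)
a,b=onz(f,C(194,71),19.5),onz(f,C(193,186),19.5);print('discs',a,b,np.linalg.norm(a-b),np.degrees(np.arctan2((a-b)[1],(a-b)[0])))
print('rails near',onz(f,C(122,248),26),onz(f,C(263,248),26))
print('tray near edge',onz(f,C(60,345),8),onz(f,C(755,345),8))
print('right near disc',onz(f,C(733,191),19.5),'rail left near',onz(f,C(633,240),8),onz(f,C(655,252),26))
s=env.state();z=s['ee_pos'][2]-26.8+2.5
print('tip',onz(f,C(128,260),z),onz(f,C(270,259),z))
"
```

```text
discs [616.85 -88.77  19.5 ] [574.56 -85.93  19.5 ] 42.383734009864014 -3.844429642357704
rails near [552.11 -53.8   26.  ] [ 548.77 -114.88   26.  ]
tray near edge [498.18 -13.42   8.  ] [ 480.12 -378.46    8.  ]
right near disc [ 563.57 -320.46   19.5 ] rail left near [ 538.93 -290.62    8.  ] [ 539.57 -290.05   26.  ]
tip [584.82 -69.98 134.11] [ 583.08 -106.85  134.11]
```

```bash
cat >> h.py <<'E'
OFF=79.0;H=26.8
def tpose(tip,head,tau):
    l=np.radians(LEAN);h=np.radians(head);a=np.radians(tau)
    ex=np.array([np.cos(h),np.sin(h),0]);k=np.array([0,0,1.])
    ux=ex*np.cos(a)+k*np.sin(a);uz=-ex*np.sin(a)+k*np.cos(a)
    tz=-np.sin(l)*ux-np.cos(l)*uz;ty=-(np.cos(l)*ux-np.sin(l)*uz);tx=np.cross(ty,tz)
    return np.array(tip)-OFF*ux+H*uz,R.from_matrix(np.stack([tx,ty,tz],1)).as_euler('xyz',degrees=True)
def tgo(tip,head,tau=0):
    p,e=tpose(tip,head,tau);print("target",p,e);delta(p,e)
def where(s=None):
    s=s or env.state();Rm=R.from_euler('xyz',s["ee_rot"],degrees=True).as_matrix();l=np.radians(LEAN)
    # lifter axes in tool frame: ux=-cos l*ty - sin l*tz ; uz= sin l*ty - cos l*tz
    ux=-np.cos(l)*Rm[:,1]-np.sin(l)*Rm[:,2];uz=np.sin(l)*Rm[:,1]-np.cos(l)*Rm[:,2]
    print("t",round(s["time_s"],2),"TIP",s["ee_pos"]+OFF*ux-H*uz,"head",np.degrees(np.arctan2(ux[1],ux[0])).round(2),"tau",np.degrees(np.arcsin(ux[2])).round(2),"roll",np.degrees(np.arcsin((Rm[:,0])[2])).round(2),"F",s["force"],"T",s["torque"],"w",round(s["gripper_width"],1))
E
python3 -c "
from h import *
where();tgo([536,-83.5,40],-3.3);tgo([536,-83.5,20],-3.3)
"
```

```text
t 13.45 TIP [583.11 -88.2  131.42] head -3.04 tau -0.14 roll 0.21 F [ 0.6   0.02 -1.83] T [ 0.06 -0.26  0.02] w 20.0
target [457.13 -78.95  66.8 ] [160.3   0.  -93.3]
t 13.45 pos [504.29 -83.91 158.41] rpy [160.16  -0.21 -93.04] q [-9.23 25.75 89.27 -2.3  84.7  84.46] F [ 0.6   0.02 -1.83] w 20.0
  shift [ -2.8  13.5 102.2] rv [ 0.   -0.01  0.  ] deg 0.4
target [457.13 -78.95  46.8 ] [160.3   0.  -93.3]
t 13.45 pos [504.29 -83.91 158.41] rpy [160.16  -0.21 -93.04] q [-9.23 25.75 89.27 -2.3  84.7  84.46] F [ 0.6   0.02 -1.83] w 20.0
  shift [ -2.9   6.7 121. ] rv [ 0.   -0.01  0.  ] deg 0.4
```

Emit:
{"name": "drive_tool", "arguments": {"series": [[1,[-1,25,9],[0,-0.003,0.004]],[1,[-2,44,18],[0,-0.003,0.004]],[1,[-3,32,50],[0,-0.003,0.004]],[1,[-3,20,85],[0,-0.003,0.004]],[1,[-3,13,102],[0,-0.003,0.004]]]}}

```text
time_s: 13.95
ee_pos: [455.7, -78.6, 65.3]
ee_rot: [160.0, -0.1, -93.3]
force: [-0.2, -0.3, -2.6]
gripper_width: 19.6
```

Emit:
{"name": "drive_tool", "arguments": {"series": [[1,[0,0,0],[0,0,0]],[1,[0,-2,5],[0,0,0]],[1,[0,-4,11],[0,0,0]],[1,[0,-6,16],[0,0,0]],[1,[0,-6,18],[0,0,0]]]}}

```text
time_s: 14.45
ee_pos: [458.2, -79.0, 47.9]
ee_rot: [160.3, -0.1, -93.3]
force: [-0.2, -0.7, -1.6]
gripper_width: 19.8
```

```bash
python3 -c "
from h import *
where();tgo([536,-83.5,8],-3.3)
f=env.grab_frame('wrist');cv2.imwrite('pics/w14.png',f['image'][:,:,::-1])
"
```

```text
t 14.45 TIP [537.05 -83.62  21.07] head -3.32 tau -0.03 roll 0.13 F [-0.22 -0.68 -1.63] T [-0.01 -0.27 -0.02] w 19.8
target [457.13 -78.95  34.8 ] [160.3   0.  -93.3]
t 14.45 pos [458.2  -78.98  47.91] rpy [160.27  -0.13 -93.32] q [ -9.58  28.56 103.14  -2.41  67.92  85.06] F [-0.22 -0.68 -1.63] w 19.8
  shift [ 0.  -3.4 12.7] rv [ 0. -0. -0.] deg 0.1
```

View pics/w14.png

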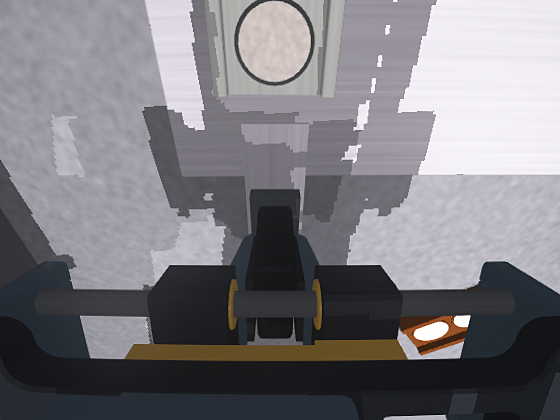

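The blade (242–309, centre 275) is aligned with the holder's near end (217–335, centre 276). I'll lower until it touches the deck.

Emit:
{"name": "drive_tool", "arguments": {"series": [[1,[0,-1,3],[0,0,0]],[1,[0,-2,6],[0,0,0]],[1,[0,-2.5,7.5],[0,0,0]],[1,[0,-2.5,7.5],[0,0,0]],[1,[0,-2.5,7.5],[0,0,0]]]}}

```text
time_s: 15.0
ee_pos: [458.0, -79.0, 40.1]
ee_rot: [160.3, -0.1, -93.3]
force: [-0.2, -0.0, -1.3]
gripper_width: 19.9
```

```bash
python3 -c "
from h import *
where()"
```

```text
t 15.0 TIP [536.84 -83.62  13.2 ] head -3.33 tau -0.04 roll 0.13 F [-0.17 -0.   -1.27] T [ 0.   -0.33  0.  ] w 19.9
```

Emit:
{"name": "drive_tool", "arguments": {"series": [[1,[0,-0.5,1],[0,0,0]],[1,[0,-0.7,2],[0,0,0]],[1,[0,-1,3],[0,0,0]],[1,[0,-1,3],[0,0,0]],[1,[0,-1,3],[0,0,0]]]}}

```text
time_s: 15.5
ee_pos: [457.9, -79.0, 36.9]
ee_rot: [160.2, -0.1, -93.3]
force: [0.1, -0.4, -2.6]
gripper_width: 20.2
```

```bash
python3 -c "
from h import *
where()"
```

```text
t 15.5 TIP [536.69 -83.64   9.99] head -3.33 tau -0.05 roll 0.13 F [ 0.13 -0.43 -2.63] T [ 0.05 -0.29  0.08] w 20.2
```

Emit:
{"name": "drive_tool", "arguments": {"series": [[1,[0,-0.3,1],[0,0,0]],[1,[0,-0.5,1.5],[0,0,0]],[1,[0,-0.7,2],[0,0,0]],[1,[0,-0.7,2],[0,0,0]],[1,[0,-0.7,2],[0,0,0]]]}}

```text
time_s: 16.0
ee_pos: [457.9, -79.0, 34.8]
ee_rot: [160.3, -0.1, -93.3]
force: [-0.6, 0.8, -1.6]
gripper_width: 19.9
```

```bash
python3 -c "
from h import *
where()"
```

```text
t 16.0 TIP [536.71 -83.61   7.9 ] head -3.33 tau -0.05 roll 0.13 F [-0.59  0.79 -1.57] T [ 0.05 -0.3   0.03] w 19.9
```

Emit:
{"name": "drive_tool", "arguments": {"series": [[1,[0,-0.3,1],[0,0,0]],[1,[0,-0.5,1.5],[0,0,0]],[1,[0,-0.7,2],[0,0,0]],[1,[0,-0.7,2],[0,0,0]],[1,[0,-0.7,2],[0,0,0]]]}}

```text
time_s: 16.5
ee_pos: [457.8, -79.0, 32.6]
ee_rot: [160.2, -0.1, -93.3]
force: [0.6, 1.8, -1.6]
gripper_width: 19.7
```

```bash
python3 -c "
from h import *
where()"
```

```text
t 16.5 TIP [536.64 -83.64   5.76] head -3.33 tau -0.05 roll 0.13 F [ 0.65  1.75 -1.63] T [-0.03 -0.33  0.03] w 19.7
```

Emit:
{"name": "drive_tool", "arguments": {"series": [[1,[0,-0.2,0.7],[0,0,0]],[1,[0,-0.4,1.2],[0,0,0]],[1,[0,-0.5,1.5],[0,0,0]],[1,[0,-0.5,1.5],[0,0,0]],[1,[0,-0.5,1.5],[0,0,0]]]}}

```text
time_s: 17.0
ee_pos: [457.8, -79.0, 31.1]
ee_rot: [160.2, -0.1, -93.3]
force: [0.4, 0.5, -1.7]
gripper_width: 19.7
```

```bash
python3 -c "
from h import *
where()"
```

```text
t 17.0 TIP [536.62 -83.62   4.21] head -3.32 tau -0.05 roll 0.13 F [ 0.38  0.46 -1.72] T [-0.02 -0.25  0.02] w 19.7
```

Emit:
{"name": "drive_tool", "arguments": {"series": [[1,[0,-0.2,0.7],[0,0,0]],[1,[0,-0.4,1.2],[0,0,0]],[1,[0,-0.5,1.5],[0,0,0]],[1,[0,-0.5,1.5],[0,0,0]],[1,[0,-0.5,1.5],[0,0,0]]]}}

```text
time_s: 17.5
ee_pos: [457.8, -79.0, 30.3]
ee_rot: [160.3, -0.1, -93.3]
force: [-1.8, 0.1, 5.4]
gripper_width: 19.5
```

```bash
python3 -c "
from h import *
where()
f=env.grab_frame('wrist');cv2.imwrite('pics/w15.png',f['image'][:,:,::-1])"
```

```text
t 17.5 TIP [536.66 -83.66   3.47] head -3.33 tau -0.03 roll 0.13 F [-1.84  0.14  5.35] T [ 0.08 -0.03  0.04] w 19.5
```

View pics/w15.png

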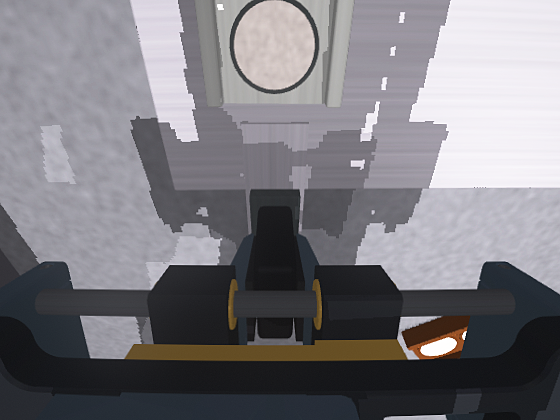

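```bash
sed -i 's/^OFF=.*/OFF=80.5;H=22.3/' h.py; python3 -c "
from h import *
where()"
```

```text
t 17.55 TIP [538.16 -83.74   7.96] head -3.33 tau -0.03 roll 0.13 F [-1.3  -0.1   5.46] T [ 0.05 -0.05  0.03] w 19.9
```

Emit:
{"name": "drive_tool", "arguments": {"series": [[1,[0,0.7,-1.9],[0,0,0]],[1,[0,-5.9,-4.3],[0,0,0]],[1,[0,-14.4,-7.3],[0,0,0]],[1,[0,-22.8,-10.3],[0,0,0]],[1,[0,-30,-13],[0,0,0]]]}}

```text
time_s: 18.05
ee_pos: [491.6, -80.9, 31.3]
ee_rot: [160.3, -0.1, -93.3]
force: [-0.4, -0.2, -1.6]
gripper_width: 19.8
```

```bash
python3 -c "
from h import *
where()
f=env.grab_frame('wrist');cv2.imwrite('pics/w16.png',f['image'][:,:,::-1])"
```

```text
t 18.05 TIP [571.93 -85.66   8.96] head -3.32 tau -0.02 roll 0.13 F [-0.38 -0.2  -1.6 ] T [ 0.01 -0.29 -0.07] w 19.8
```

View pics/w16.png

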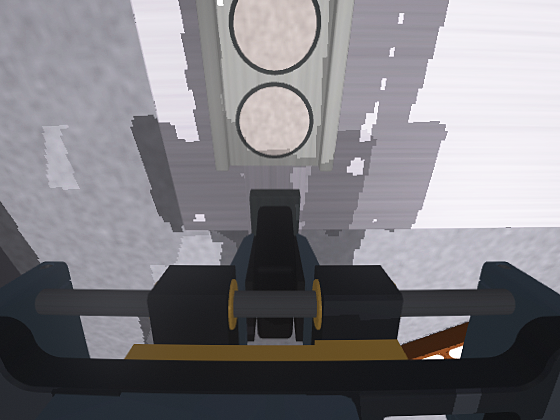

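The blade is sliding under the holder: its front edge is hidden beneath and the holder hasn't moved. I'll carry on until the block meets the plate and the step stops the holder.

Emit:
{"name": "drive_tool", "arguments": {"series": [[1,[0,-5,-2],[0,0,0]],[1,[0,-10,-3.9],[0,0,0]],[1,[0,-14,-5.3],[0,0,0]],[1,[0,-17,-6.4],[0,0,0]],[1,[0,-19,-7.1],[0,0,0]]]}}

```text
time_s: 18.6
ee_pos: [510.8, -82.1, 31.8]
ee_rot: [160.3, -0.1, -93.3]
force: [-0.3, -0.6, -2.7]
gripper_width: 20.2
```

```bash
python3 -c "
from h import *
where()"
```

```text
t 18.6 TIP [591.16 -86.79   9.48] head -3.33 tau -0.05 roll 0.13 F [-0.31 -0.63 -2.69] T [-0.02 -0.19  0.01] w 20.2
```

Emit:
{"name": "drive_tool", "arguments": {"series": [[1,[0,-1,-0.4],[0,0,0]],[1,[0,-2,-0.7],[0,0,0]],[1,[0,-3,-1.1],[0,0,0]],[1,[0,-4,-1.5],[0,0,0]],[1,[0,-5,-1.8],[0,0,0]]]}}

```text
time_s: 19.1
ee_pos: [514.7, -82.3, 32.0]
ee_rot: [160.1, -0.1, -93.3]
force: [-4.4, -0.7, -1.3]
gripper_width: 20.1
```

```bash
python3 -c "
from h import *
where()
f=env.grab_frame('wrist');cv2.imwrite('pics/w17.png',f['image'][:,:,::-1])"
```

```text
t 19.1 TIP [594.97 -87.03   9.37] head -3.32 tau -0.22 roll 0.13 F [-4.4  -0.69 -1.31] T [-0.05  0.55  0.04] w 20.1
```

View pics/w17.png

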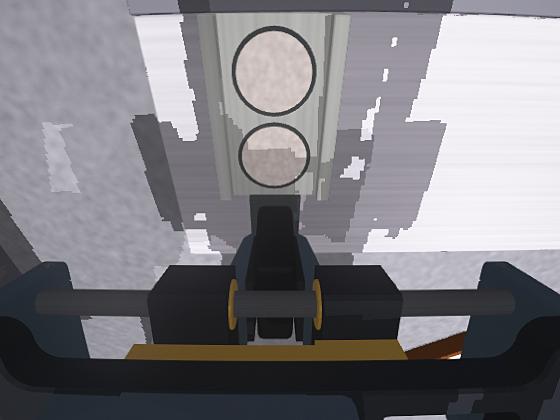

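Force of −4.4 N along x shows the holder is now against the step (step line at y≈13 in the picture). Next I'll plan the tilt.

```bash
cat > fit2.py <<'E'
from ik import *
import ik
D=np.loadtxt("log.txt")
def fk2(q,P):
    a1,L2,L4,a3,d1,L6,dy=P;A=np.radians(q[1]);B=A+np.radians(q[2])
    r=a1+L2*np.sin(A)+L4*np.sin(B)+a3*np.cos(B);z=d1+L2*np.cos(A)+L4*np.cos(B)-a3*np.sin(B)
    Rm=R.from_euler('ZYZ',[q[0],q[1]+q[2],q[3]],degrees=True)*R.from_euler('YZ',[q[4],q[5]+180],degrees=True)
    c,s=np.cos(np.radians(q[0])),np.sin(np.radians(q[0]))
    return np.array([r*c-dy*s,r*s+dy*c,z])+Rm.apply([0,0,L6]),Rm
f=lambda P:np.concatenate([fk2(r[:6],P)[0]-r[6:9] for r in D])
s=least_squares(f,[0,590,417,25,141,337,0]);print(s.x.round(2),abs(f(s.x)).max())
print(max(np.degrees((fk2(r[:6],s.x)[1].inv()*R.from_euler('xyz',r[9:],degrees=True)).magnitude()) for r in D))
np.save("P.npy",s.x)
E
python3 fit2.py
```

```text
[  0.   591.8  417.    25.2  140.3  335.66  11.5 ] 2.9558577807620168e-12
8.976796900016993e-14
```

```bash
cat > flip.py <<'E'
from h import *
from fit2 import fk2
from scipy.optimize import least_squares
PP=np.load("P.npy")
lo=np.array([-177,-48,12.5,-77,3,-146.]);hi=np.array([177,115,149.5,257,150,146.])
def ik(p,e,q0):
    Rt=R.from_euler('xyz',e,degrees=True)
    def f(q):
        a,b=fk2(q,PP);return np.r_[(a-p),(b.inv()*Rt).as_rotvec()*300,1e-3*(q-q0)]
    s=least_squares(f,np.clip(q0,lo+.1,hi-.1),bounds=(lo,hi));return s.x,np.linalg.norm(f(s.x)[:6])
def ftip(P0,head,d,th,tmax,push=0,up=0):
    tau=min(th,tmax);h=np.radians(head);ex=np.array([np.cos(h),np.sin(h),0]);k=np.array([0,0,1.])
    c,s=np.cos(np.radians(th)),np.sin(np.radians(th));ct,st=np.cos(np.radians(tau)),np.sin(np.radians(tau))
    n=1.5+5.5*min(th/20,1)  # contact offset ramp
    x=-d*c+n*s+2.5*st+push;z=d*s+n*c-2.5*ct+up
    if th<20: z=z+2.5*(1-th/20)
    return np.array(P0)+x*ex+z*k,tau
def rows(P0,head,d,seq,tmax):
    s=env.state();Rc=R.from_euler('xyz',s["ee_rot"],degrees=True)
    for th,push,up in seq:
        tip,tau=ftip(P0,head,d,th,tmax,push,up);p,e=tpose(tip,head,tau)
        sh=Rc.inv().apply(p-s["ee_pos"]);rv=(Rc.inv()*R.from_euler('xyz',e,degrees=True)).as_rotvec()
        print(th,push,"[1, %s, %s]"%(sh.round(1).tolist(),rv.round(3).tolist()))
E
sed -i 's/^f=lambda/if __name__=="__main__":\n  f=lambda/; s/^s=least/  s=least/; s/^print(max/  print(max/; s/^np.save/  np.save/' fit2.py
cat > chk.py <<'E'
from flip import *
np.set_printoptions(precision=1,suppress=True)
for P0,hd in (([645.3,-90,8],-3.3),([635,-319,8],1.)):
  for tmax in (25,30,40):
    q=np.array([-9,28,100,-2,68,85.]);q[0]=np.degrees(np.arctan2(P0[1],600));q[5]=q[0]+93
    print(P0,tmax)
    for th,pu in [(0,0),(10,0),(20,0),(25,0),(30,0),(35,0),(40,0),(50,0),(60,0),(70,0),(80,0),(90,0),(95,10),(95,30)]:
        tip,tau=ftip(P0,hd,56,th,tmax,pu);p,e=tpose(tip,hd,tau);q,err=ik(p,e,q);print("  ",th,pu,tip,q,err.round(1))
E
python3 chk.py
```

```text
[645.3, -90, 8] 25
   0 0 [589.4 -86.8   9.5] [-9.2 33.3 96.7 -2.1 69.6 85.2] 0.0
   10 0 [591.4 -86.9  20.7] [ -9.7  28.4 104.3  -1.3  57.   84.3] 0.0
   20 0 [596.  -87.2  31.4] [-10.4  24.6 111.5   0.1  43.6  82.8] 0.0
   25 0 [598.6 -87.3  35.7] [-10.8  23.2 115.1   1.2  36.5  81.6] 0.0
   30 0 [601.4 -87.5  39.8] [-10.7  23.1 114.5   1.1  37.2  81.7] 0.0
   35 0 [604.6 -87.7  43.6] [-10.7  23.  113.8   1.1  37.9  81.8] 0.0
   40 0 [608.  -87.9  47.1] [-10.6  22.9 113.2   1.1  38.7  81.8] 0.0
   50 0 [615.8 -88.3  53.1] [-10.5  23.  111.8   1.   40.   82. ] 0.0
   60 0 [624.5 -88.8  57.7] [-10.4  23.2 110.4   1.   41.1  82.2] 0.0
   70 0 [633.8 -89.3  60.8] [-10.3  23.7 109.    1.   42.1  82.3] 0.0
   80 0 [643.5 -89.9  62.1] [-10.2  24.3 107.6   0.9  42.8  82.5] 0.0
   90 0 [653.3 -90.5  61.7] [-10.   25.  106.4   0.9  43.4  82.6] 0.0
   95 10 [668.2 -91.3  60.9] [ -9.9  26.1 104.4   0.9  44.2  82.8] 0.0
   95 30 [688.1 -92.5  60.9] [ -9.6  27.6 101.6   0.8  45.5  83.1] 0.0
[645.3, -90, 8] 30
   0 0 [589.4 -86.8   9.5] [-9.2 33.3 96.7 -2.1 69.6 85.2] 0.0
   10 0 [591.4 -86.9  20
[... 4304 characters left out ...]
[-36.8  28.  107.2  10.5  37.1  44.3] 0.0
   35 0 [ 594.6 -319.7   43.8] [-38.3  27.5 110.2  18.6  31.7  35.8] 0.0
   40 0 [ 598.2 -319.6   47.4] [-39.8  27.5 113.1  29.9  27.   23.9] 0.0
   50 0 [ 606.  -319.5   53.5] [-39.2  27.3 112.   28.6  27.9  25.9] 0.0
   60 0 [ 614.7 -319.4   58.1] [-38.6  27.4 110.8  27.4  28.7  27.7] 0.0
   70 0 [ 624.  -319.2   61.1] [-38.   27.6 109.7  26.5  29.3  29.3] 0.0
   80 0 [ 633.8 -319.    62.4] [-37.4  28.  108.5  25.7  29.8  30.7] 0.0
   90 0 [ 643.6 -318.8   62.1] [-36.7  28.6 107.5  25.1  30.   32. ] 0.0
   95 10 [ 658.5 -318.6   61.3] [-35.8  29.5 105.9  24.2  30.4  33.7] 0.0
   95 30 [ 678.5 -318.2   61.3] [-34.6  30.6 103.6  23.   31.2  36.2] 0.0
```

```bash
python3 -c "
from flip import *
where();rows([645.2,-90,8],-3.3,56,[(0,0,0),(3,0,0),(6,0,0),(9,0,0),(12,0,0)],35)"
```

```text
t 19.15 TIP [594.99 -87.03   9.35] head -3.32 tau -0.23 roll 0.13 F [-3.08 -1.14  0.24] T [-0.1   0.44  0.03] w 20.0
0 0 [1, [0.2, 5.4, 2.1], [0.004, -0.002, -0.001]]
3 0 [1, [0.2, 5.8, 3.2], [0.056, -0.002, -0.001]]
6 0 [1, [0.2, 5.7, 4.2], [0.109, -0.002, -0.001]]
9 0 [1, [0.2, 5.2, 5.0], [0.161, -0.002, -0.001]]
12 0 [1, [0.2, 4.2, 5.8], [0.213, -0.002, -0.001]]
```

I had the tilt sign wrong: the pivot lies ahead, so the blade must tip nose-down while it rises. I'll fix the plan before moving.

```bash
python3 - <<'E'
s=open('flip.py').read()
s=s.replace("x=-d*c+n*s+2.5*st+push","x=-d*c+n*s-2.5*st+push").replace("*k,tau\n","*k,-tau\n")
open('flip.py','w').write(s)
c=open('chk.py').read().replace("(25,30,40)","(30,45)")
open('chk.py','w').write(c)
E
python3 chk.py; python3 -c "
from flip import *
where();rows([645.2,-90,8],-3.3,56,[(0,0,0),(3,0,0),(6,0,0),(9,0,0),(12,0,0)],35)"
```

```text
[645.3, -90, 8] 30
   0 0 [589.4 -86.8   9.5] [-9.2 33.3 96.7 -2.1 69.6 85.2] 0.0
   10 0 [590.5 -86.8  20.7] [-8.7 37.6 87.6 -2.7 84.4 85.6] 0.0
   20 0 [594.3 -87.1  31.4] [-8.2 42.8 78.2 -3.2 98.6 85.7] 0.0
   25 0 [596.5 -87.2  35.7] [ -8.1  45.6  73.6  -3.5 105.4  85.7] 0.0
   30 0 [599.1 -87.3  39.9] [ -7.9  48.6  68.9  -3.8 112.1  85.6] 0.0
   35 0 [602.3 -87.5  43.7] [ -7.9  48.7  68.1  -3.8 112.8  85.6] 0.0
   40 0 [605.7 -87.7  47.2] [ -7.9  48.8  67.3  -3.8 113.5  85.5] 0.0
   50 0 [613.5 -88.2  53.2] [ -7.8  49.2  65.4  -3.8 114.9  85.5] 0.0
   60 0 [622.2 -88.7  57.8] [ -7.8  49.8  63.4  -3.8 116.3  85.4] 0.0
   70 0 [631.5 -89.2  60.9] [ -7.7  50.6  61.3  -3.8 117.7  85.4] 0.0
   80 0 [641.2 -89.8  62.2] [ -7.7  51.5  59.1  -3.8 119.   85.3] 0.0
   90 0 [651.  -90.3  61.8] [ -7.6  52.5  57.   -3.8 120.1  85.3] 0.0
   95 10 [665.9 -91.2  61. ] [ -7.5  54.1  53.5  -3.8 122.   85.2] 0.0
   95 30 [685.8 -92.3  61. ] [ -7.4  56.3  48.5  -3.8 124.7  85.1] 0.0
[645.3, -90, 8] 45
   0 0 [589.4 -86.8   9.5] [-9.2 33.3 96.7 -2.1 69.6 85.2] 0.0
   10 0 [590.5 -86.8  20.7] [-8.7 37
[... 2624 characters left out ...]
37.7 -28.7 136.9  58.7] 0.0
   80 0 [ 630.4 -319.1   62.6] [-20.1  66.1  34.5 -29.5 138.7  57.6] 0.0
   90 0 [ 640.2 -318.9   62.2] [-19.9  67.6  31.  -30.4 140.4  56.4] 0.0
   95 10 [ 655.1 -318.6   61.4] [-19.6  70.2  25.1 -32.2 143.4  54. ] 0.0
   95 30 [ 675.1 -318.3   61.4] [-19.2  74.8  14.3 -37.  148.8  48.2] 0.0
t 19.15 TIP [594.99 -87.03   9.35] head -3.32 tau -0.23 roll 0.13 F [-3.08 -1.14  0.24] T [-0.1   0.44  0.03] w 20.0
0 0 [1, [0.2, 5.4, 2.1], [0.004, -0.002, -0.001]]
3 0 [1, [0.2, 6.7, -5.4], [-0.048, -0.002, -0.001]]
6 0 [1, [0.2, 7.6, -13.1], [-0.101, -0.002, -0.001]]
9 0 [1, [0.2, 7.9, -20.8], [-0.153, -0.002, -0.001]]
12 0 [1, [0.2, 7.9, -28.5], [-0.205, -0.002, -0.001]]
```

Emit:
{"name": "drive_tool", "arguments": {"series": [[1,[0.2,5.4,2],[0,0,0]],[1,[0.2,6.7,-5.4],[-0.048,0,0]],[1,[0.2,7.6,-13],[-0.1,0,0]],[1,[0.2,7.9,-21],[-0.153,0,0]],[1,[0.2,7.9,-28.5],[-0.205,0,0]]]}}

```text
time_s: 19.65
ee_pos: [518.6, -82.6, 61.6]
ee_rot: [148.5, -0.1, -93.3]
force: [-0.5, -0.5, -2.7]
gripper_width: 20.0
```

```bash
python3 -c "
from flip import *
where();rows([645.2,-90,8],-3.3,56,[(15,0,0),(18,0,0),(21,0,0),(24,0,0),(27,0,0)],40)
f=env.grab_frame('wrist');cv2.imwrite('pics/w18.png',f['image'][:,:,::-1])"
```

```text
t 19.65 TIP [592.77 -87.02  23.37] head -3.36 tau -11.78 roll 0.13 F [-0.51 -0.52 -2.71] T [-0.01 -0.49 -0.01] w 20.0
15 0 [1, [0.1, 2.3, -6.6], [-0.056, -0.002, -0.002]]
18 0 [1, [0.1, 2.9, -14.4], [-0.109, -0.002, -0.002]]
21 0 [1, [0.1, 3.0, -22.0], [-0.161, -0.001, -0.002]]
24 0 [1, [0.1, 2.7, -29.3], [-0.213, -0.001, -0.002]]
27 0 [1, [0.1, 2.1, -36.5], [-0.266, -0.001, -0.002]]
```

View pics/w18.png

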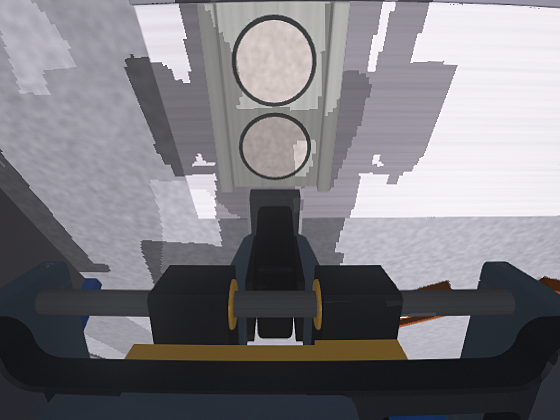

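Emit:
{"name": "drive_tool", "arguments": {"series": [[1,[0.1,2.3,-6.6],[-0.056,0,0]],[1,[0.1,2.9,-14.4],[-0.109,0,0]],[1,[0.1,3,-22],[-0.161,0,0]],[1,[0.1,2.7,-29.3],[-0.213,0,0]],[1,[0.1,2,-36.5],[-0.266,0,0]]]}}

```text
time_s: 20.2
ee_pos: [535.7, -83.7, 93.3]
ee_rot: [133.3, -0.1, -93.3]
force: [0.4, 0.4, -2.7]
gripper_width: 19.9
```

```bash
python3 -c "
from flip import *
where();rows([645.2,-90,8],-3.3,56,[(30,0,0),(33,0,0),(36,0,0),(39,0,0),(42,0,0)],40)
f=env.grab_frame('wrist');cv2.imwrite('pics/w19.png',f['image'][:,:,::-1])
f=env.grab_frame('scene');crop(f,130,100,330,250,4,'s19.png')"
```

```text
t 20.2 TIP [597.23 -87.37  36.91] head -3.39 tau -27.0 roll 0.12 F [ 0.44  0.41 -2.68] T [ 0.03 -0.62  0.01] w 19.9
30 0 [1, [0.0, 1.1, -7.7], [-0.052, -0.001, -0.002]]
33 0 [1, [0.0, 1.7, -15.0], [-0.105, -0.001, -0.002]]
36 0 [1, [0.0, 1.8, -22.3], [-0.157, -0.001, -0.002]]
39 0 [1, [0.1, 1.6, -29.5], [-0.209, -0.001, -0.002]]
42 0 [1, [0.1, 1.4, -33.9], [-0.227, -0.001, -0.002]]
```

View pics/w19.png

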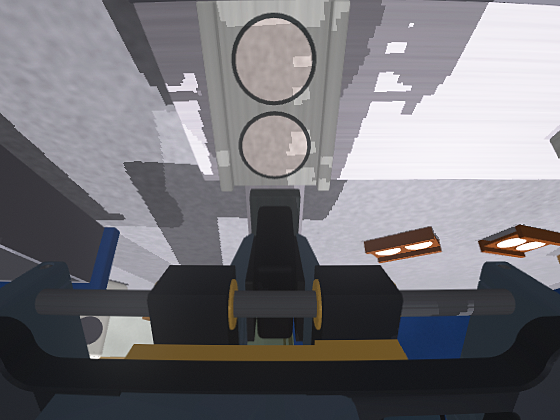

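View pics/s19.png

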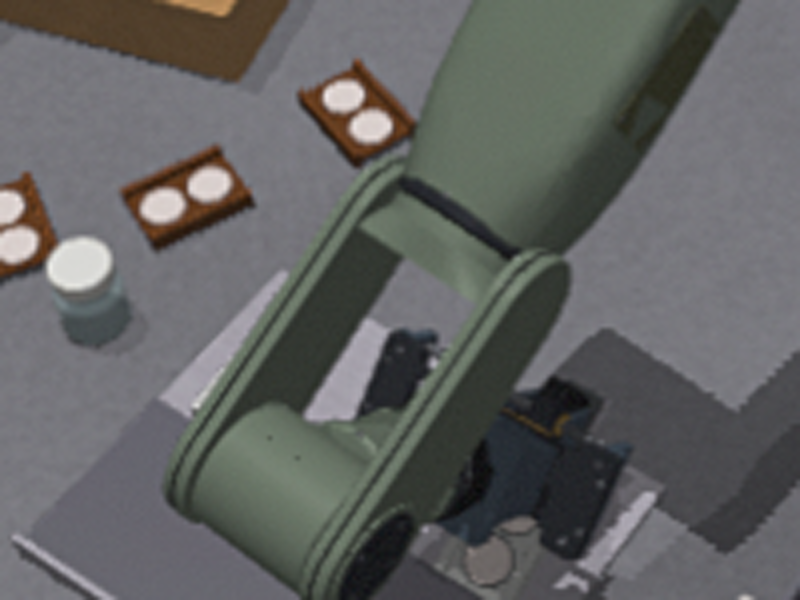

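The holder is tilting up with the blade, so I'll continue.

Emit:
{"name": "drive_tool", "arguments": {"series": [[1,[0,1.1,-7.7],[-0.052,0,0]],[1,[0,1.7,-15],[-0.105,0,0]],[1,[0,1.8,-22.3],[-0.157,0,0]],[1,[0,1.6,-29.5],[-0.209,0,0]],[1,[0,1.4,-33.9],[-0.227,0,0]]]}}

```text
time_s: 20.8
ee_pos: [559.2, -85.0, 116.6]
ee_rot: [120.3, -0.1, -93.3]
force: [-0.1, 0.2, -2.5]
gripper_width: 19.9
```

```bash
python3 -c "
from flip import *
where();rows([645.2,-90,8],-3.3,56,[(46,0,0),(50,0,0),(54,0,0),(58,0,0),(62,0,0)],40)
f=env.grab_frame('wrist');cv2.imwrite('pics/w20.png',f['image'][:,:,::-1])"
```

```text
t 20.8 TIP [606.37 -87.87  47.76] head -3.42 tau -40.02 roll 0.12 F [-0.08  0.21 -2.51] T [-0.   -0.88  0.07] w 19.9
46 0 [1, [0.0, 1.3, -4.7], [0.0, -0.001, -0.002]]
50 0 [1, [0.1, 1.6, -8.6], [0.0, -0.001, -0.002]]
54 0 [1, [0.1, 1.6, -12.5], [0.0, -0.001, -0.002]]
58 0 [1, [0.1, 1.4, -16.5], [0.0, -0.001, -0.002]]
62 0 [1, [0.1, 0.9, -20.4], [0.0, -0.001, -0.002]]
```

View pics/w20.png

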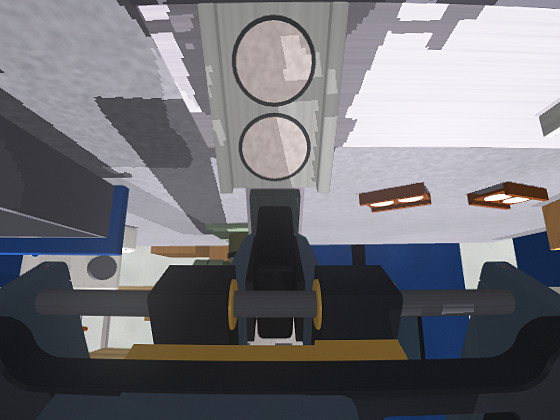

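Emit:
{"name": "drive_tool", "arguments": {"series": [[1,[0,1.3,-4.7],[0,0,0]],[1,[0,1.6,-8.6],[0,0,0]],[1,[0,1.6,-12.5],[0,0,0]],[1,[0,1.4,-16.5],[0,0,0]],[1,[0,1,-20.4],[0,0,0]]]}}

```text
time_s: 21.35
ee_pos: [576.4, -86.0, 129.5]
ee_rot: [120.3, -0.1, -93.3]
force: [-0.5, 1.0, -1.4]
gripper_width: 19.8
```

```bash
python3 -c "
from flip import *
where();rows([645.2,-90,8],-3.3,56,[(66,0,0),(70,0,0),(74,0,0),(78,0,0),(82,0,0)],40)
f=env.grab_frame('wrist');cv2.imwrite('pics/w21.png',f['image'][:,:,::-1])"
```

```text
t 21.35 TIP [623.7  -88.86  60.66] head -3.44 tau -39.99 roll 0.13 F [-0.47  1.01 -1.39] T [ 0.03 -0.72 -0.  ] w 19.8
66 0 [1, [0.1, -2.3, -2.8], [-0.0, -0.001, -0.002]]
70 0 [1, [0.1, -3.3, -6.6], [-0.0, -0.001, -0.002]]
74 0 [1, [0.1, -4.6, -10.3], [-0.0, -0.001, -0.002]]
78 0 [1, [0.1, -6.2, -13.9], [-0.0, -0.001, -0.002]]
82 0 [1, [0.1, -8.0, -17.4], [-0.0, -0.001, -0.002]]
```

View pics/w21.png

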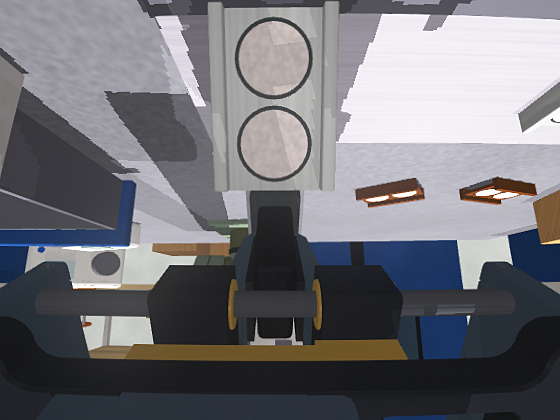

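Continuing on the arc; the holder (215–340, 5–190) is now steeper than the blade and steady.

Emit:
{"name": "drive_tool", "arguments": {"series": [[1,[0,-2.3,-2.8],[0,0,0]],[1,[0,-3.3,-6.6],[0,0,0]],[1,[0,-4.6,-10.3],[0,0,0]],[1,[0,-6.2,-13.9],[0,0,0]],[1,[0,-8,-17.4],[0,0,0]]]}}

```text
time_s: 21.9
ee_pos: [595.6, -87.1, 130.7]
ee_rot: [120.3, -0.1, -93.3]
force: [0.8, 0.4, -1.2]
gripper_width: 19.6
```

```bash
python3 -c "
from flip import *
where();rows([645.2,-90,8],-3.3,56,[(86,0,0),(90,0,0),(92,4,0),(92,8,0),(92,12,0),(92,16,0),(92,20,0),(92,25,0)],40)
f=env.grab_frame('wrist');cv2.imwrite('pics/w22.png',f['image'][:,:,::-1])"
```

```text
t 21.9 TIP [642.81 -89.96  61.89] head -3.43 tau -40.03 roll 0.13 F [ 0.75  0.35 -1.2 ] T [-0.02 -0.8  -0.01] w 19.6
86 0 [1, [0.1, -1.5, -3.6], [0.001, -0.001, -0.002]]
90 0 [1, [0.1, -3.8, -6.8], [0.001, -0.001, -0.002]]
92 4 [1, [0.1, -7.0, -11.8], [0.001, -0.001, -0.002]]
92 8 [1, [0.1, -9.0, -15.2], [0.001, -0.001, -0.002]]
92 12 [1, [0.1, -11.0, -18.7], [0.001, -0.001, -0.002]]
92 16 [1, [0.1, -13.0, -22.1], [0.001, -0.001, -0.002]]
92 20 [1, [0.1, -15.1, -25.6], [0.001, -0.001, -0.002]]
92 25 [1, [0.1, -17.6, -29.9], [0.001, -0.001, -0.002]]
```

View pics/w22.png

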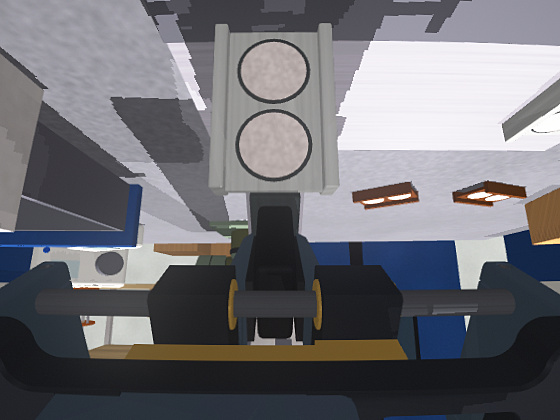

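Emit:
{"name": "drive_tool", "arguments": {"series": [[1,[0,-1.5,-3.6],[0,0,0]],[1,[0,-3.8,-6.8],[0,0,0]],[1,[0,-5.4,-9.5],[0,0,0]],[1,[0,-7,-11.8],[0,0,0]],[1,[0,-8,-13.5],[0,0,0]]]}}

```text
time_s: 22.45
ee_pos: [611.1, -88.0, 130.5]
ee_rot: [120.3, -0.1, -93.3]
force: [0.0, -0.0, -1.8]
gripper_width: 19.9
```

```bash
python3 -c "
from flip import *
where();rows([645.2,-90,8],-3.3,56,[(92,8,0),(92,12,0),(92,16,0),(92,20,0),(92,25,0),(92,35,0)],40)
f=env.grab_frame('wrist');cv2.imwrite('pics/w23.png',f['image'][:,:,::-1])"
```

```text
t 22.45 TIP [658.32 -90.87  61.64] head -3.43 tau -40.04 roll 0.13 F [ 0.01 -0.   -1.82] T [-0.05 -0.82 -0.  ] w 19.9
92 8 [1, [0.1, -1.0, -1.9], [0.001, -0.001, -0.002]]
92 12 [1, [0.1, -3.0, -5.4], [0.001, -0.001, -0.002]]
92 16 [1, [0.1, -5.0, -8.8], [0.001, -0.001, -0.002]]
92 20 [1, [0.1, -7.0, -12.3], [0.001, -0.001, -0.002]]
92 25 [1, [0.1, -9.5, -16.6], [0.001, -0.001, -0.002]]
92 35 [1, [0.1, -14.6, -25.2], [0.001, -0.001, -0.002]]
```

View pics/w23.png

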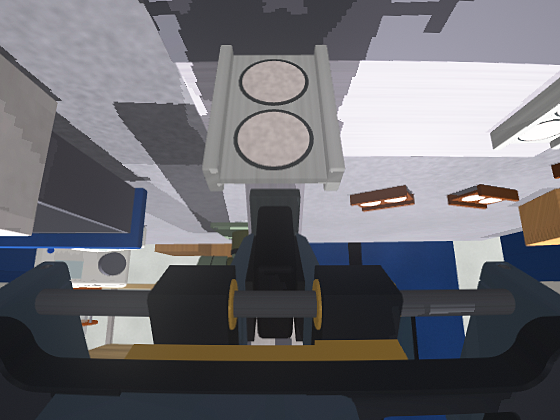

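Emit:
{"name": "drive_tool", "arguments": {"series": [[1,[0,-1.5,-2.6],[0,0,0]],[1,[0,-3,-5.4],[0,0,0]],[1,[0,-4.5,-7.9],[0,0,0]],[1,[0,-6,-10.5],[0,0,0]],[1,[0,-7,-12.3],[0,0,0]]]}}

```text
time_s: 23.0
ee_pos: [625.3, -88.8, 130.7]
ee_rot: [120.3, -0.1, -93.3]
force: [-0.1, 0.9, -2.0]
gripper_width: 19.6
```

```bash
python3 -c "
from flip import *
where();rows([645.2,-90,8],-3.3,56,[(92,25,0),(92,35,0)],40)
f=env.grab_frame('wrist');cv2.imwrite('pics/w24.png',f['image'][:,:,::-1])"
```

```text
t 23.0 TIP [672.48 -91.68  61.86] head -3.44 tau -40.03 roll 0.13 F [-0.15  0.94 -1.95] T [-0.08 -0.82  0.04] w 19.6
92 25 [1, [0.1, -2.6, -4.3], [0.001, -0.001, -0.002]]
92 35 [1, [0.1, -7.6, -12.9], [0.001, -0.001, -0.002]]
```

View pics/w24.png

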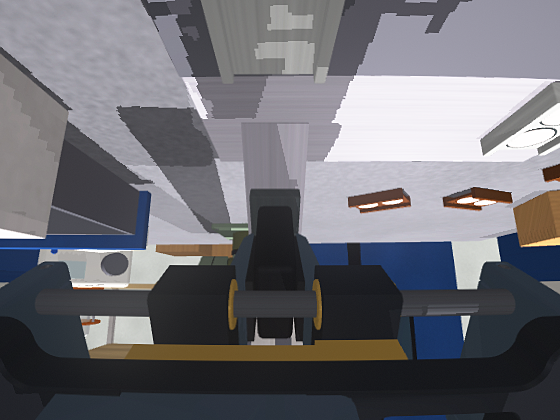

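The holder has toppled and lies with its plain face up (232–322, 0–80). Now I'll retreat and move to the second holder.

```bash
python3 -c "
from flip import *
tgo([600,-90,120],-3,-15)"
```

```text
target [528.11 -86.23 162.38] [145.3   0.  -93. ]
t 23.05 pos [625.4  -88.78 130.58] rpy [120.27  -0.13 -93.32] q [ -7.28  61.68  41.72  -5.02 136.15  84.49] F [-1.88  0.15 -2.29] w 19.5
  shift [ 3.2 76.5 68. ] rv [ 0.44  0.   -0.01] deg 25.0
```

Emit:
{"name": "drive_tool", "arguments": {"series": [[1,[0.6,15,12],[0.05,0,0]],[1,[1.2,31,26],[0.14,0,0]],[1,[1.8,46,41],[0.24,0,0]],[1,[2.5,62,55],[0.34,0,0]],[1,[3.2,76,68],[0.44,0,0]]]}}

```text
time_s: 23.55
ee_pos: [527.0, -86.2, 163.1]
ee_rot: [145.7, -0.1, -93.3]
force: [0.6, 1.2, -0.6]
gripper_width: 19.8
```

```bash
python3 -c "
from flip import *
where();tgo([560,-319,100],1,0)
f=env.grab_frame('wrist');cv2.imwrite('pics/w25.png',f['image'][:,:,::-1])"
```

```text
t 23.55 TIP [599.2  -90.5  121.21] head -3.36 tau -14.58 roll 0.14 F [ 0.58  1.16 -0.59] T [-0.06 -0.53 -0.04] w 19.8
target [ 479.51 -320.4   122.3 ] [160.3   0.  -89. ]
t 23.55 pos [527.04 -86.2  163.06] rpy [145.72  -0.14 -93.33] q [ -8.59  35.71  76.42  -3.14 102.02  85.07] F [ 0.58  1.16 -0.59] w 19.8
  shift [236.5   4.7  53.2] rv [ 0.25  0.03 -0.07] deg 15.2
```

View pics/w25.png

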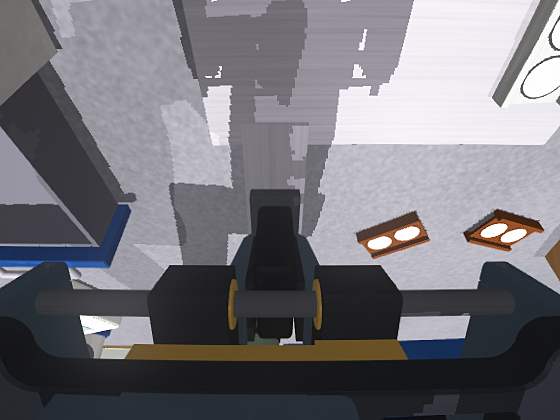

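Emit:
{"name": "drive_tool", "arguments": {"series": [[1,[40,1,3],[0.05,0,-0.01]],[1,[85,2,8],[0.1,0.01,-0.02]],[1,[130,3,20],[0.15,0.02,-0.04]],[1,[172,4,35],[0.2,0.03,-0.06]],[1,[212,4.5,46],[0.25,0.03,-0.07]]]}}

```text
time_s: 24.1
ee_pos: [484.8, -297.4, 127.2]
ee_rot: [159.8, 0.2, -88.9]
force: [0.9, 0.3, -0.9]
gripper_width: 19.5
```

Emit:
{"name": "drive_tool", "arguments": {"series": [[1,[15,0,5],[0,0,0]],[1,[23,0,8],[0,0,0]],[1,[23,0,8],[0,0,0]],[1,[23,0,8],[0,0,0]],[1,[23,0,8],[0,0,0]]]}}

```text
time_s: 24.6
ee_pos: [484.4, -318.0, 119.8]
ee_rot: [159.8, 0.2, -88.9]
force: [0.1, 1.0, -1.6]
gripper_width: 19.6
```

```bash
python3 -c "
from flip import *
where()
f=env.grab_frame('wrist');cv2.imwrite('pics/w26.png',f['image'][:,:,::-1]);crop(f,170,0,400,240,2.5,'w26c.png')
f=env.grab_frame('top');crop(f,255,120,385,230,6,'t26.png')"
```

```text
t 24.6 TIP [ 564.65 -316.33   96.82] head 1.12 tau -0.5 roll -0.21 F [ 0.11  0.99 -1.57] T [ 0.01 -0.31 -0.02] w 19.6
```

View pics/w26c.png

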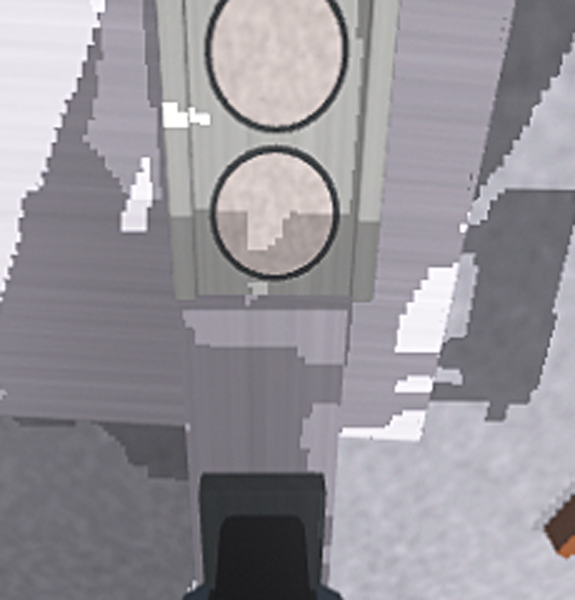

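View pics/t26.png

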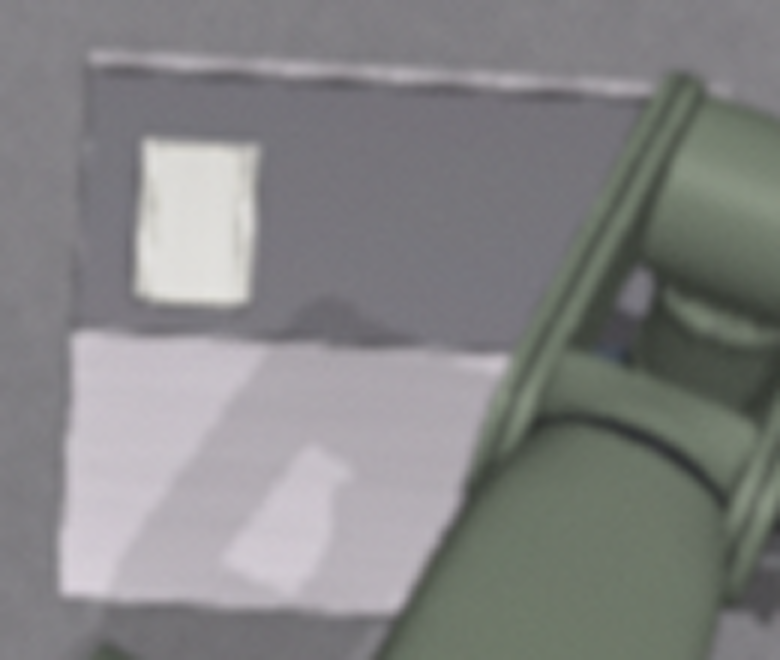

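The first holder is flat, plain side up, on the far deck (t26: 138–258, 140–303). The second holder's near end is at crop y≈299, x 178–372, with discs at (277,55) and (275,214). The blade edge spans 183–352.

```bash
python3 -c "
from flip import *
f=env.grab_frame('wrist');C=lambda x,y:(170+x/2.5,y/2.5)
a,b=onz(f,C(178,300),26),onz(f,C(372,300),26);print('near',a,b,(a+b)/2,np.linalg.norm(a-b))
c,d=onz(f,C(277,52),19.5),onz(f,C(275,214),19.5);print('discs',c,d,np.degrees(np.arctan2((c-d)[1],(c-d)[0])))
for zz in (0,):
  s=env.state();z=s['ee_pos'][2]-H+2.5
  a,b=onz(f,C(183,310),z),onz(f,C(352,308),z);print('tip',(a+b)/2,np.linalg.norm(a-b));where()
tgo([524,-320,30],0.5)
"
```

```text
near [ 540.19 -290.84   26.  ] [ 541.46 -351.43   26.  ] [ 540.82 -321.14   26.  ] 60.603943217565835
discs [ 606.77 -319.8    19.5 ] [ 564.86 -320.5    19.5 ] 0.9620331498783906
tip [ 565.04 -317.93  100.13] 35.738674965975584
t 24.75 TIP [ 564.38 -316.79   96.94] head 1.1 tau -0.49 roll -0.19 F [ 0.02  1.09 -1.69] T [ 0.02 -0.33 -0.03] w 19.8
target [ 443.5 -320.7   52.3] [160.3   0.  -89.5]
t 24.75 pos [ 484.09 -318.4   119.93] rpy [159.81   0.19 -88.9 ] q [-28.84  32.19  83.93  -9.86  81.77  62.99] F [ 0.02  1.09 -1.69] w 19.8
  shift [ 1.8 14.8 77.5] rv [ 0.01 -0.    0.01] deg 0.8
```

Emit:
{"name": "drive_tool", "arguments": {"series": [[1,[0.5,20,8],[0.008,0,0]],[1,[1,38,15],[0.008,0,0]],[1,[1.8,30,35],[0.008,0,0]],[1,[1.8,21,60],[0.008,0,0]],[1,[1.8,15,77],[0.008,0,0]]]}}

```text
time_s: 25.25
ee_pos: [442.6, -320.9, 51.7]
ee_rot: [160.2, 0.2, -89.0]
force: [0.3, 1.0, -2.1]
gripper_width: 20.0
```

Emit:
{"name": "drive_tool", "arguments": {"series": [[1,[0,0,0],[0,0,0]],[1,[0,-1.5,4],[0,0,0]],[1,[0,-3,8],[0,0,0]],[1,[0,-4,11],[0,0,0]],[1,[0,-4,11],[0,0,0]]]}}

```text
time_s: 25.75
ee_pos: [443.0, -321.5, 41.1]
ee_rot: [160.3, 0.2, -89.0]
force: [-0.3, -0.3, -1.2]
gripper_width: 20.0
```

```bash
python3 -c "
from flip import *
where();tgo([526,-319.9,9.5],0.8)
f=env.grab_frame('wrist');cv2.imwrite('pics/w27.png',f['image'][:,:,::-1])"
```

```text
t 25.75 TIP [ 523.5  -320.01   18.72] head 1.02 tau -0.03 roll -0.18 F [-0.34 -0.31 -1.15] T [ 0.03 -0.23 -0.03] w 20.0
target [ 445.51 -321.02   31.8 ] [160.3   0.  -89.2]
t 25.75 pos [ 443.03 -321.51   41.07] rpy [160.27   0.18 -88.98] q [-30.97  33.68  94.17 -10.85  69.5   63.34] F [-0.34 -0.31 -1.15] w 20.0
  shift [-0.4 -5.5  7.9] rv [0.   0.   0.01] deg 0.3
```

View pics/w27.png

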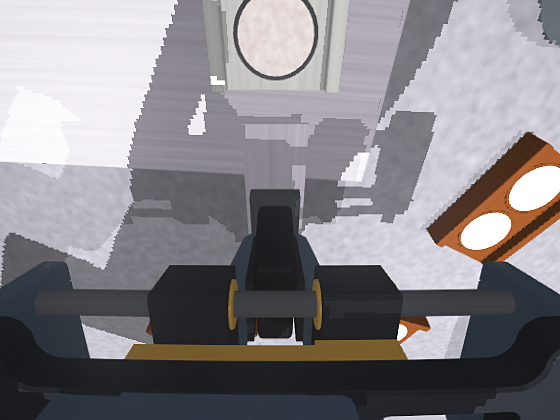

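Blade centre 275 and holder near-end centre 277 are aligned. I'll lower and slide in.

Emit:
{"name": "drive_tool", "arguments": {"series": [[1,[0,-1.5,3],[0,0,0]],[1,[0,-3,6],[0,0,0.003]],[1,[0,-5,8.2],[0,0,0.003]],[1,[0,-5,8.2],[0,0,0.003]],[1,[0,-5,8.2],[0,0,0.003]]]}}

```text
time_s: 26.3
ee_pos: [444.9, -321.5, 31.4]
ee_rot: [160.2, 0.1, -89.1]
force: [0.2, 0.1, -1.6]
gripper_width: 19.7
```

```bash
python3 -c "
from flip import *
where();tgo([562,-319.6,9.5],0.9)"
```

```text
t 26.3 TIP [ 525.36 -320.2     9.04] head 0.85 tau -0.06 roll -0.14 F [ 0.2   0.06 -1.57] T [ 0.   -0.24  0.07] w 19.7
target [ 481.51 -320.86   31.8 ] [160.3   0.  -89.1]
t 26.3 pos [ 444.89 -321.46   31.42] rpy [160.24   0.14 -89.15] q [-30.88  34.43  94.39 -10.89  68.58  63.78] F [ 0.2   0.06 -1.57] w 19.7
  shift [ -0.  -34.3 -12.7] rv [0. 0. 0.] deg 0.2
```

Emit:
{"name": "drive_tool", "arguments": {"series": [[1,[0,-7,-2.6],[0,0,0]],[1,[0,-14,-5.2],[0,0,0]],[1,[0,-21,-7.8],[0,0,0]],[1,[0,-28,-10.4],[0,0,0]],[1,[0,-34,-12.6],[0,0,0]]]}}

```text
time_s: 26.8
ee_pos: [482.1, -320.9, 31.9]
ee_rot: [160.3, 0.1, -89.1]
force: [0.4, -0.3, -1.8]
gripper_width: 19.9
```

```bash
python3 -c "
from flip import *
where()
f=env.grab_frame('wrist');cv2.imwrite('pics/w28.png',f['image'][:,:,::-1])"
```

```text
t 26.8 TIP [ 562.61 -319.63    9.57] head 0.87 tau -0.02 roll -0.12 F [ 0.42 -0.31 -1.77] T [ 0.07 -0.26 -0.01] w 19.9
```

View pics/w28.png

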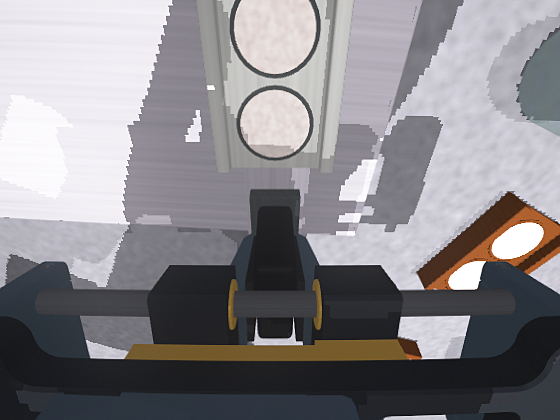

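The blade is under the holder, which hasn't moved. I'll push on to the step.

Emit:
{"name": "drive_tool", "arguments": {"series": [[1,[0,-5,-1.9],[0,0,0]],[1,[0,-10,-3.7],[0,0,0]],[1,[0,-14,-5.2],[0,0,0]],[1,[0,-17,-6.2],[0,0,0]],[1,[0,-18,-6.6],[0,0,0]]]}}

```text
time_s: 27.35
ee_pos: [500.4, -320.6, 32.0]
ee_rot: [160.2, 0.1, -89.1]
force: [-0.7, -0.1, -1.0]
gripper_width: 19.8
```

Emit:
{"name": "drive_tool", "arguments": {"series": [[1,[0,-1,-0.4],[0,0,0]],[1,[0,-2,-0.7],[0,0,0]],[1,[0,-3,-1.1],[0,0,0]],[1,[0,-3.5,-1.3],[0,0,0]],[1,[0,-3.5,-1.3],[0,0,0]]]}}

```text
time_s: 27.85
ee_pos: [502.1, -320.2, 32.2]
ee_rot: [160.0, 0.2, -89.2]
force: [-6.2, 0.8, -0.3]
gripper_width: 19.9
```

```bash
python3 -c "
from flip import *
where()
f=env.grab_frame('wrist');cv2.imwrite('pics/w29.png',f['image'][:,:,::-1])"
```

```text
t 27.85 TIP [ 582.45 -318.99    9.47] head 0.83 tau -0.3 roll -0.2 F [-6.15  0.77 -0.3 ] T [ 0.11  0.78 -0.07] w 19.9
```

View pics/w29.png

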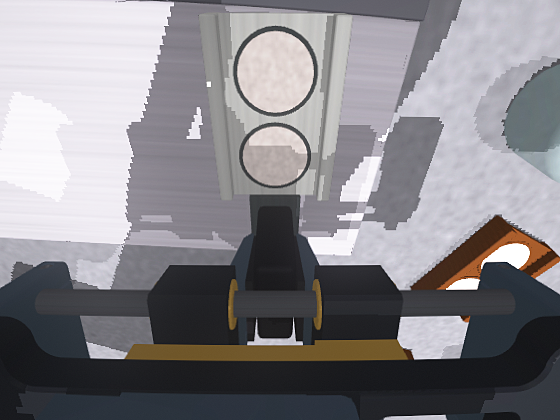

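The holder is at the step (−6.2 N), so I'll tilt.

```bash
python3 -c "
from flip import *
t=env.grab_frame('top');print('jar',onz(t,(406,190),70))
where();rows([632.7,-318.3,8],0.8,56,[(0,0,0),(3,0,0),(6,0,0),(9,0,0),(12,0,0)],40)"
```

```text
jar [ 588.04 -471.42   70.  ]
t 27.95 TIP [ 582.49 -319.      9.49] head 0.84 tau -0.29 roll -0.2 F [-5.38  0.72  0.19] T [ 0.1   0.77 -0.05] w 19.8
0 0 [1, [-0.1, 5.4, 2.4], [0.005, 0.003, 0.002]]
3 0 [1, [-0.2, 6.7, -5.2], [-0.047, 0.003, 0.002]]
6 0 [1, [-0.2, 7.6, -12.8], [-0.1, 0.003, 0.002]]
9 0 [1, [-0.2, 8.0, -20.5], [-0.152, 0.003, 0.002]]
12 0 [1, [-0.2, 7.9, -28.2], [-0.204, 0.003, 0.002]]
```

Emit:
{"name": "drive_tool", "arguments": {"series": [[1,[0,5.4,2.4],[0,0,0]],[1,[-0.1,6.7,-5.2],[-0.047,0,0]],[1,[-0.2,7.6,-12.8],[-0.1,0,0]],[1,[-0.2,8,-20.5],[-0.152,0,0]],[1,[-0.2,7.9,-28.2],[-0.204,0,0]]]}}

```text
time_s: 28.45
ee_pos: [506.9, -320.6, 61.5]
ee_rot: [148.6, 0.1, -89.1]
force: [-0.8, -0.3, -3.5]
gripper_width: 19.6
```

```bash
python3 -c "
from flip import *
where();rows([632.7,-318.3,8],0.8,56,[(15,0,0),(18,0,0),(21,0,0),(24,0,0),(27,0,0)],40)
f=env.grab_frame('wrist');cv2.imwrite('pics/w30.png',f['image'][:,:,::-1])"
```

```text
t 28.45 TIP [ 581.25 -319.4    23.4 ] head 0.87 tau -11.68 roll -0.1 F [-0.8  -0.29 -3.49] T [ 0.08 -0.44  0.03] w 19.6
15 0 [1, [-0.5, 3.2, -6.2], [-0.058, 0.001, 0.002]]
18 0 [1, [-0.5, 3.7, -13.9], [-0.11, 0.001, 0.002]]
21 0 [1, [-0.5, 3.8, -21.5], [-0.163, 0.001, 0.002]]
24 0 [1, [-0.6, 3.6, -28.8], [-0.215, 0.001, 0.002]]
27 0 [1, [-0.6, 2.9, -36.1], [-0.267, 0.001, 0.002]]
```

View pics/w30.png

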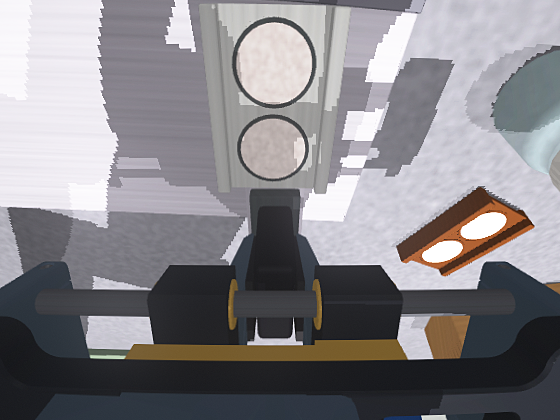

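The holder is rising with the blade, as the first one did.

Emit:
{"name": "drive_tool", "arguments": {"series": [[1,[-0.5,3.2,-6.2],[-0.058,0,0]],[1,[-0.5,3.7,-13.9],[-0.11,0,0]],[1,[-0.5,3.8,-21.5],[-0.163,0,0]],[1,[-0.6,3.6,-28.8],[-0.215,0,0]],[1,[-0.6,2.9,-36.1],[-0.267,0,0]]]}}

```text
time_s: 29.0
ee_pos: [523.2, -319.9, 93.2]
ee_rot: [133.4, 0.1, -89.1]
force: [-0.2, 0.0, -3.0]
gripper_width: 19.7
```

```bash
python3 -c "
from flip import *
where();rows([632.7,-318.3,8],0.8,56,[(30,0,0),(33,0,0),(36,0,0),(39,0,0),(42,0,0)],40)
f=env.grab_frame('wrist');cv2.imwrite('pics/w31.png',f['image'][:,:,::-1])"
```

```text
t 29.0 TIP [ 584.91 -318.83   36.91] head 0.94 tau -26.92 roll -0.12 F [-0.22  0.02 -3.02] T [-0.   -0.71  0.01] w 19.7
30 0 [1, [-0.1, 1.3, -7.7], [-0.054, 0.0, 0.002]]
33 0 [1, [-0.1, 1.8, -14.9], [-0.106, 0.0, 0.003]]
36 0 [1, [-0.1, 2.0, -22.2], [-0.158, 0.0, 0.003]]
39 0 [1, [-0.1, 1.7, -29.5], [-0.211, 0.0, 0.003]]
42 0 [1, [-0.1, 1.5, -33.9], [-0.228, 0.0, 0.003]]
```

View pics/w31.png

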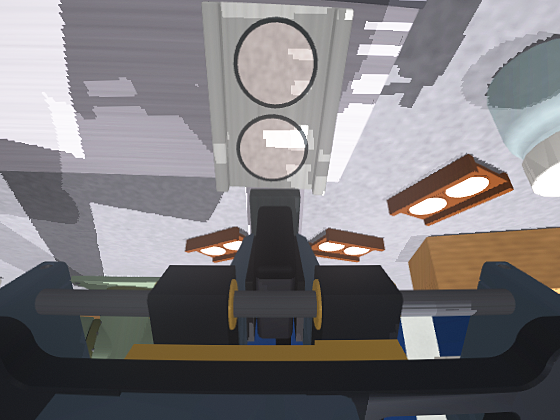

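Emit:
{"name": "drive_tool", "arguments": {"series": [[1,[-0.1,1.3,-7.7],[-0.054,0,0]],[1,[-0.1,1.8,-14.9],[-0.106,0,0]],[1,[-0.1,2,-22.2],[-0.158,0,0]],[1,[-0.1,1.7,-29.5],[-0.211,0,0]],[1,[-0.1,1.5,-33.9],[-0.228,0,0]]]}}

```text
time_s: 29.55
ee_pos: [546.6, -319.3, 116.3]
ee_rot: [120.3, 0.2, -89.1]
force: [-0.1, -0.0, -2.2]
gripper_width: 19.6
```

```bash
python3 -c "
from flip import *
where();rows([632.7,-318.3,8],0.8,56,[(46,0,0),(50,0,0),(54,0,0),(58,0,0),(62,0,0)],40)
f=env.grab_frame('wrist');cv2.imwrite('pics/w32.png',f['image'][:,:,::-1])"
```

```text
t 29.55 TIP [ 593.83 -318.37   47.39] head 1.07 tau -40.05 roll -0.19 F [-0.11 -0.01 -2.16] T [ 0.12 -0.85 -0.06] w 19.6
46 0 [1, [0.1, 1.6, -4.8], [0.001, -0.0, 0.004]]
50 0 [1, [0.1, 1.9, -8.7], [0.001, -0.0, 0.004]]
54 0 [1, [0.1, 2.0, -12.7], [0.001, -0.0, 0.004]]
58 0 [1, [0.1, 1.7, -16.6], [0.001, -0.0, 0.004]]
62 0 [1, [0.2, 1.2, -20.5], [0.001, -0.0, 0.004]]
```

View pics/w32.png

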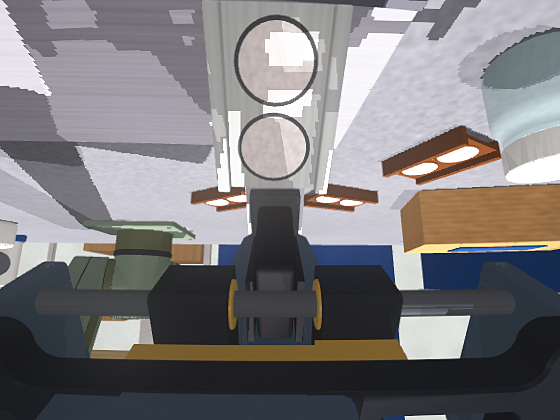

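Emit:
{"name": "drive_tool", "arguments": {"series": [[1,[0.1,1.6,-4.8],[0,0,0]],[1,[0.1,1.9,-8.7],[0,0,0]],[1,[0.1,2,-12.7],[0,0,0]],[1,[0.1,1.7,-16.6],[0,0,0]],[1,[0.1,1.2,-20.5],[0,0,0]]]}}

```text
time_s: 30.1
ee_pos: [563.5, -319.2, 130.0]
ee_rot: [120.3, 0.1, -89.2]
force: [0.0, 0.8, -1.6]
gripper_width: 19.9
```

```bash
python3 -c "
from flip import *
where();rows([632.7,-318.3,8],0.8,56,[(66,0,0),(70,0,0),(74,0,0),(78,0,0),(82,0,0)],40)
f=env.grab_frame('wrist');cv2.imwrite('pics/w33.png',f['image'][:,:,::-1])"
```

```text
t 30.1 TIP [ 610.77 -318.41   61.09] head 0.93 tau -40.04 roll -0.1 F [ 0.01  0.79 -1.62] T [ 0.05 -0.75  0.02] w 19.9
66 0 [1, [0.0, -2.9, -2.8], [0.001, 0.0, 0.002]]
70 0 [1, [0.0, -3.9, -6.6], [0.001, 0.0, 0.002]]
74 0 [1, [0.0, -5.2, -10.4], [0.001, 0.0, 0.002]]
78 0 [1, [0.0, -6.8, -14.0], [0.001, 0.0, 0.002]]
82 0 [1, [0.1, -8.6, -17.5], [0.001, 0.0, 0.002]]
```

View pics/w33.png

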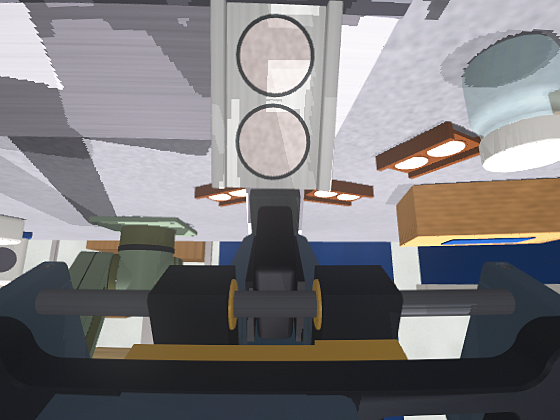

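Emit:
{"name": "drive_tool", "arguments": {"series": [[1,[0,-2.5,-2.8],[0,0,0]],[1,[0,-3.9,-6.6],[0,0,0]],[1,[0,-5.2,-10.4],[0,0,0]],[1,[0,-6.8,-14],[0,0,0]],[1,[0,-8.6,-17.5],[0,0,0]]]}}

```text
time_s: 30.65
ee_pos: [583.1, -318.8, 130.6]
ee_rot: [120.2, 0.1, -89.1]
force: [0.5, -0.6, -1.6]
gripper_width: 20.0
```

```bash
python3 -c "
from flip import *
where();rows([632.7,-318.3,8],0.8,56,[(86,0,0),(90,0,0),(91,2,0),(92,4,0),(92,6,0)],40)
f=env.grab_frame('wrist');cv2.imwrite('pics/w34.png',f['image'][:,:,::-1])"
```

```text
t 30.65 TIP [ 630.35 -317.93   61.74] head 0.97 tau -40.08 roll -0.13 F [ 0.54 -0.56 -1.6 ] T [ 0.07 -0.84 -0.03] w 20.0
86 0 [1, [0.2, -1.3, -3.5], [0.001, 0.0, 0.002]]
90 0 [1, [0.2, -3.6, -6.7], [0.001, 0.0, 0.002]]
91 2 [1, [0.2, -5.2, -9.3], [0.001, 0.0, 0.002]]
92 4 [1, [0.2, -6.8, -11.7], [0.001, 0.0, 0.002]]
92 6 [1, [0.2, -7.8, -13.5], [0.001, 0.0, 0.002]]
```

View pics/w34.png

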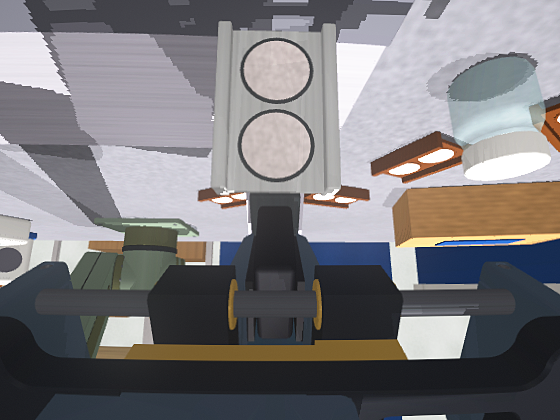

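Emit:
{"name": "drive_tool", "arguments": {"series": [[1,[0,-1.3,-3.5],[0,0,0]],[1,[0,-3.6,-6.7],[0,0,0]],[1,[0,-5.2,-9.3],[0,0,0]],[1,[0,-6.8,-11.7],[0,0,0]],[1,[0,-7.8,-13.5],[0,0,0]]]}}

```text
time_s: 31.2
ee_pos: [598.5, -318.6, 130.6]
ee_rot: [120.2, 0.1, -89.1]
force: [-0.1, -0.1, -1.7]
gripper_width: 19.9
```

Emit:
{"name": "drive_tool", "arguments": {"series": [[1,[0,-1.5,-2.6],[0,0,0]],[1,[0,-3,-5.4],[0,0,0]],[1,[0,-4.5,-7.9],[0,0,0]],[1,[0,-6,-10.5],[0,0,0]],[1,[0,-7,-12.3],[0,0,0]]]}}

```text
time_s: 31.7
ee_pos: [612.7, -318.4, 130.8]
ee_rot: [120.2, 0.1, -89.1]
force: [0.7, -0.8, -1.4]
gripper_width: 19.4
```

```bash
python3 -c "
from flip import *
where()
f=env.grab_frame('wrist');cv2.imwrite('pics/w35.png',f['image'][:,:,::-1])"
```

```text
t 31.7 TIP [ 659.94 -317.51   61.85] head 0.96 tau -40.09 roll -0.13 F [ 0.66 -0.78 -1.43] T [ 0.07 -0.84  0.02] w 19.4
```

View pics/w35.png

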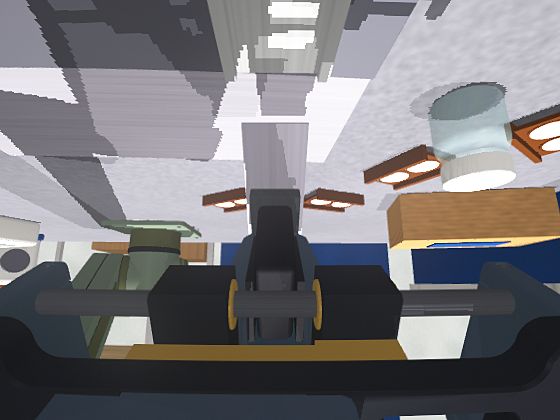

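The second holder has toppled too, plain face up. Retreating.

Emit:
{"name": "drive_tool", "arguments": {"series": [[1,[0,15,12],[0.05,0,0]],[1,[0,31,26],[0.14,0,0]],[1,[0,46,41],[0.24,0,0]],[1,[0,62,55],[0.34,0,0]],[1,[0,76,68],[0.44,0,0]]]}}

```text
time_s: 32.25
ee_pos: [514.6, -319.8, 163.4]
ee_rot: [145.7, 0.1, -89.1]
force: [0.3, 0.1, -1.3]
gripper_width: 19.6
```

```bash
python3 -c "
from flip import *
where();delta([470,-60,200],[160.3,0,-88])"
```

```text
t 32.25 TIP [ 586.82 -318.67  121.45] head 0.88 tau -14.63 roll -0.08 F [ 0.34  0.05 -1.3 ] T [ 0.04 -0.49  0.01] w 19.6
t 32.25 pos [ 514.57 -319.81  163.35] rpy [145.67   0.08 -89.15] q [-25.13  40.28  67.49 -14.64 103.37  64.58] F [ 0.34  0.05 -1.3 ] w 19.6
  shift [-260.5   54.1   -7. ] rv [ 0.26  0.01 -0.02] deg 14.7
```

Emit:
{"name": "drive_tool", "arguments": {"series": [[1,[-35,12,-10],[0.05,0,0]],[1,[-80,25,-12],[0.1,0,0]],[1,[-125,35,-12],[0.15,0,0]],[1,[-170,45,-10],[0.2,0,-0.01]],[1,[-215,52,-8],[0.26,0,-0.01]]]}}

```text
time_s: 32.75
ee_pos: [473.1, -104.1, 199.7]
ee_rot: [160.5, 0.4, -88.7]
force: [0.9, 0.7, -2.2]
gripper_width: 19.9
```

```bash
python3 -c "
from flip import *
where();delta([470,100,200],[160.3,0,-85]);delta([479.4,212.7,160],[160.3,0,-84])
f=env.grab_frame('top');crop(f,255,120,385,230,6,'t36.png')"
```

```text
t 32.75 TIP [ 553.65 -102.05  177.64] head 1.34 tau 0.16 roll -0.38 F [ 0.85  0.73 -2.24] T [-0.01 -0.36 -0.01] w 19.9
t 32.75 pos [ 473.11 -104.08  199.71] rpy [160.46   0.38 -88.66] q [-11.14  21.33  90.05  -3.8   87.81  78.24] F [ 0.85  0.73 -2.24] w 19.9
  shift [-204.1   -1.9    0.4] rv [-0.    0.03 -0.06] deg 3.7
t 32.75 pos [ 473.11 -104.08  199.71] rpy [160.46   0.38 -88.66] q [-11.14  21.33  90.05  -3.8   87.81  78.24] F [ 0.85  0.73 -2.24] w 19.9
  shift [-316.3  -26.9   34.8] rv [-0.    0.03 -0.07] deg 4.7
```

View pics/t36.png

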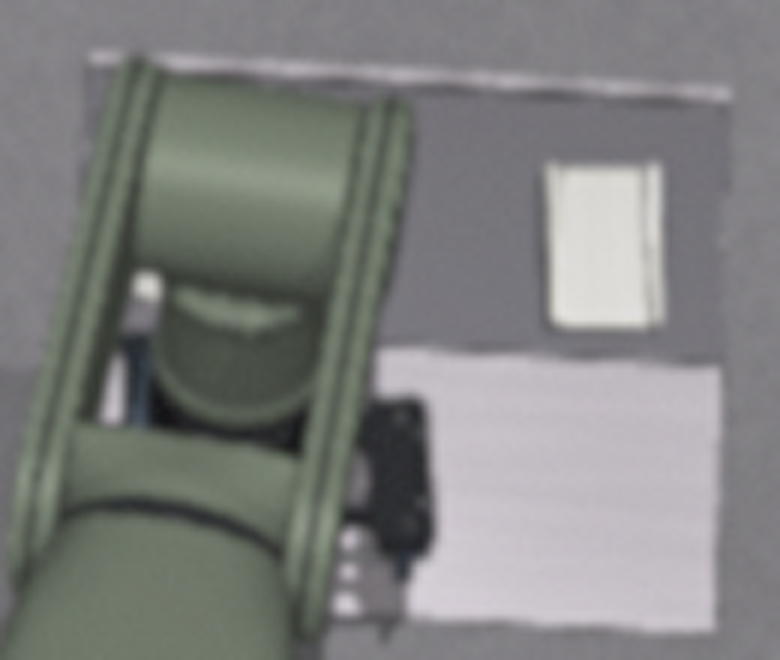

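The second holder (548–663, 163–328) is flat with its plain side up. Returning to the drawer.

Emit:
{"name": "drive_tool", "arguments": {"series": [[1,[-40,-2,0],[0,0.01,-0.01]],[1,[-85,-4,0],[0,0.01,-0.02]],[1,[-130,-7,0],[0,0.02,-0.03]],[1,[-175,-8,0],[0,0.02,-0.05]],[1,[-220,-10,0],[0,0.03,-0.07]]]}}

```text
time_s: 33.3
ee_pos: [477.8, 115.7, 197.6]
ee_rot: [160.3, 0.1, -84.2]
force: [1.1, -0.4, -1.8]
gripper_width: 19.9
```

Emit:
{"name": "drive_tool", "arguments": {"series": [[1,[-35,-1,0],[0,0,0]],[1,[-65,-2,5],[0,0,0]],[1,[-85,-5,15],[0,0,0]],[1,[-94,-10,25],[0,0,0]],[1,[-95,-13,32],[0,0,0]]]}}

```text
time_s: 33.8
ee_pos: [469.9, 209.5, 161.8]
ee_rot: [160.3, 0.1, -84.2]
force: [0.5, 0.6, -1.5]
gripper_width: 20.1
```

```bash
python3 -c "
from flip import *
where();delta([479.4,212.7,90],[160.3,0,-84])
f=env.grab_frame('wrist');cv2.imwrite('pics/w37.png',f['image'][:,:,::-1])
f=env.grab_frame('top');cv2.imwrite('pics/t37.png',f['image'][:,:,::-1])"
```

```text
t 33.8 TIP [549.97 217.64 139.51] head 5.81 tau -0.02 roll -0.07 F [ 0.54  0.56 -1.46] T [ 0.03 -0.3  -0.03] w 20.1
t 33.8 pos [469.9  209.46 161.85] rpy [160.28   0.07 -84.19] q [ 19.68  25.46  89.19   4.72  84.55 102.61] F [ 0.54  0.56 -1.46] w 20.1
  shift [ -2.2 -33.5  64.3] rv [ 0.  0. -0.] deg 0.2
```

View pics/w37.png

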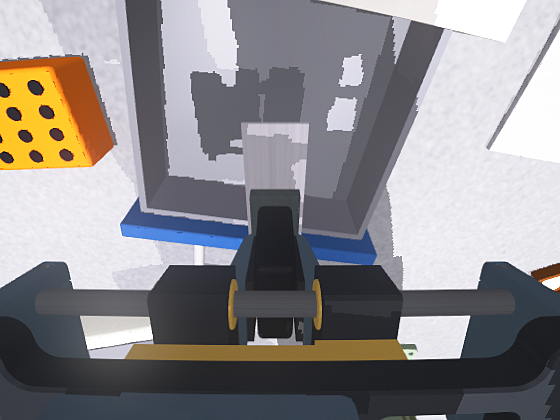

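View pics/t37.png

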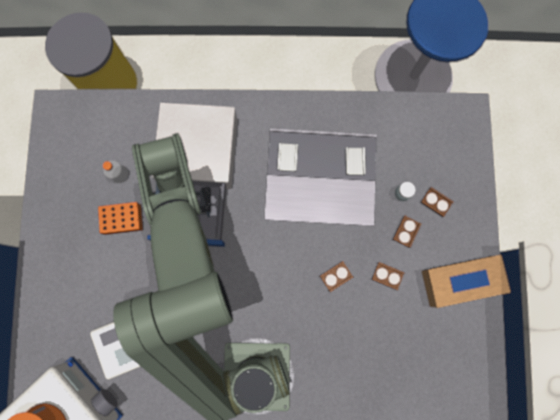

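Both holders lie plain side up, and the blade in the grip (243–309, y 123) hasn't shifted. Lowering into the drawer.

Emit:
{"name": "drive_tool", "arguments": {"series": [[1,[-1,-10,0],[0,0,0]],[1,[-2,-16,12],[0,0,0]],[1,[-2,-23,30],[0,0,0]],[1,[-2,-30,48],[0,0,0]],[1,[-2,-36,63],[0,0,0]]]}}

```text
time_s: 34.4
ee_pos: [482.8, 212.0, 89.7]
ee_rot: [160.3, 0.1, -84.3]
force: [-0.3, -0.1, -2.7]
gripper_width: 19.6
```

Emit:
{"name": "drive_tool", "arguments": {"series": [[1,[0,-3,10],[0,0,0]],[1,[0,-7,20],[0,0,0]],[1,[0,-10,30],[0,0,0]],[1,[0,-13,38],[0,0,0]],[1,[0,-14,40],[0,0,0]]]}}

```text
time_s: 34.9
ee_pos: [481.9, 212.6, 48.1]
ee_rot: [160.3, 0.1, -84.3]
force: [-0.1, -0.0, -1.7]
gripper_width: 19.5
```

```bash
python3 -c "
from flip import *
where();delta([482,212.7,44.3],[160.3,0,-84])
f=env.grab_frame('wrist');cv2.imwrite('pics/w38.png',f['image'][:,:,::-1])"
```

```text
t 34.9 TIP [562.01 220.66  25.71] head 5.72 tau -0.04 roll -0.1 F [-0.08 -0.03 -1.73] T [ 0.04 -0.29  0.01] w 19.5
t 34.9 pos [481.92 212.61  48.06] rpy [160.26   0.1  -84.28] q [ 19.55  32.73  94.82   4.97  71.7  101.45] F [-0.08 -0.03 -1.73] w 19.5
  shift [-0.1 -1.4  3.5] rv [ 0.  0. -0.] deg 0.3
```

View pics/w38.png

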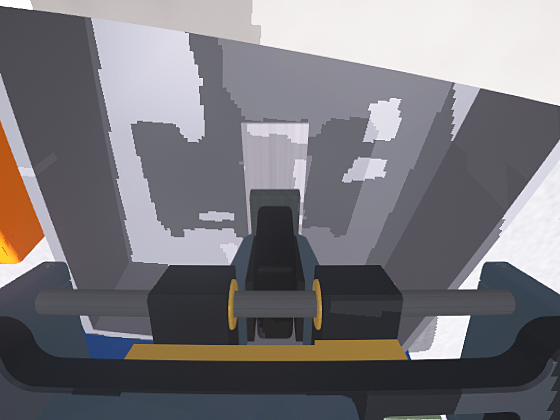

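Emit:
{"name": "drive_tool", "arguments": {"series": [[1,[0,-0.5,1.2],[0,0,0]],[1,[0,-0.9,2.4],[0,0,0]],[1,[0,-1.3,3.5],[0,0,0]],[1,[0,-1.4,3.9],[0,0,0]],[1,[0,-1.4,3.9],[0,0,0]]]}}

```text
time_s: 35.45
ee_pos: [482.3, 212.8, 44.9]
ee_rot: [160.3, 0.1, -84.3]
force: [-0.2, -0.6, -1.6]
gripper_width: 19.5
```

```bash
python3 -c "
from flip import *
where()"
```

```text
t 35.45 TIP [562.46 220.9   22.64] head 5.72 tau 0.05 roll -0.12 F [-0.15 -0.56 -1.65] T [ 0.05 -0.32 -0.04] w 19.5
```

Emit:
{"name": "drive_tool", "arguments": {"series": [[1,[0,-0.2,0.6],[0,0,0]],[1,[0,-0.4,1.2],[0,0,0]],[1,[0,-0.4,1.2],[0,0,0]],[1,[0,-0.4,1.2],[0,0,0]],[1,[0,-0.4,1.2],[0,0,0]]]}}

```text
time_s: 35.95
ee_pos: [482.5, 212.9, 44.3]
ee_rot: [160.4, 0.1, -84.3]
force: [0.3, 0.4, 5.9]
gripper_width: 20.0
```

```bash
python3 -c "
from flip import *
where()"
```

```text
t 35.95 TIP [562.57 220.94  22.11] head 5.72 tau 0.06 roll -0.13 F [0.26 0.39 5.93] T [-0.14  0.27 -0.  ] w 20.0
```

It touches the floor at the same TCP height as at pickup. I'll release and lift straight up.

Emit:
{"name": "drive_tool", "arguments": {"series": [[0.75,[0,0,0],[0,0,0]],[0.6,[0,0,0],[0,0,0]],[0.5,[0,0,0],[0,0,0]],[0.5,[0,0,0],[0,0,0]],[0.5,[0,0,0],[0,0,0]]]}}

```text
time_s: 36.45
ee_pos: [482.2, 212.8, 43.4]
ee_rot: [160.3, 0.1, -84.3]
force: [-1.2, -0.5, 0.0]
gripper_width: 45.5
```

Emit:
{"name": "drive_tool", "arguments": {"series": [[0.5,[0,4,-10],[0,0,0]],[0.5,[0,10,-28],[0,0,0]],[0.5,[0,20,-56],[0,0,0]],[0.5,[0,31,-87],[0,0,0]],[0.5,[0,40,-113],[0,0,0]]]}}

```text
time_s: 36.95
ee_pos: [482.8, 212.6, 165.8]
ee_rot: [160.4, 0.1, -84.3]
force: [0.6, 0.5, 0.4]
gripper_width: 45.5
```

```bash
python3 -c "
from flip import *
delta([368,228,190],[180,0,-3])
f=env.grab_frame('wrist');cv2.imwrite('pics/w39.png',f['image'][:,:,::-1])"
```

```text
t 36.95 pos [482.84 212.65 165.83] rpy [160.43   0.14 -84.28] q [ 19.52  26.32  87.07   4.73  85.64 102.63] F [0.62 0.45 0.38] w 45.5
  shift [-26.8 114.3  15. ] rv [ 0.28  0.24 -1.4 ] deg 83.2
```

View pics/w39.png

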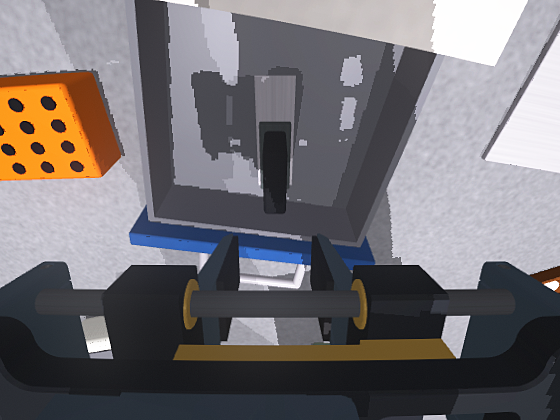

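The lifter stands upright in the drawer (neck 262–287, 125–213). Going to the handle.

Emit:
{"name": "drive_tool", "arguments": {"series": [[0.6,[-3,20,-10],[0.05,0.03,-0.14]],[0.6,[-8,45,-8],[0.1,0.06,-0.28]],[0.6,[-14,70,0],[0.14,0.09,-0.42]],[0.6,[-20,95,8],[0.18,0.12,-0.56]],[0.6,[-27,114,15],[0.2,0.14,-0.7]]]}}

```text
time_s: 37.5
ee_pos: [366.1, 228.1, 188.6]
ee_rot: [173.1, 1.6, -43.1]
force: [0.8, -0.4, -0.3]
gripper_width: 36.5
```

```bash
python3 -c "
from flip import *
delta([368,228,160],[180,0,-3])"
```

```text
t 37.5 pos [366.12 228.12 188.59] rpy [173.08   1.63 -43.11] q [ 30.69  10.36 104.91  -0.39  71.83  73.85] F [ 0.8  -0.35 -0.33] w 36.5
  shift [ 2.3 -4.6 28.2] rv [ 0.11  0.07 -0.7 ] deg 40.6
```

Emit:
{"name": "drive_tool", "arguments": {"series": [[0.6,[0,-1,5],[0.02,0.01,-0.14]],[0.6,[1,-2,10],[0.04,0.03,-0.28]],[0.6,[1,-3,16],[0.06,0.04,-0.42]],[0.6,[2,-4,22],[0.09,0.06,-0.56]],[0.6,[2.3,-4.6,28],[0.11,0.07,-0.7]]]}}

```text
time_s: 38.0
ee_pos: [369.6, 228.0, 159.7]
ee_rot: [-179.8, -0.1, -2.9]
force: [0.1, -0.0, 0.3]
gripper_width: 36.4
```

Emit:
{"name": "drive_tool", "arguments": {"series": [[0.6,[0,0,0],[0,0,0]],[0.6,[0,0,0],[0,0,0]],[0.6,[0,0,0],[0,0,0]],[0.6,[0,0,0],[0,0,0]],[0.6,[0,0,0],[0,0,0]]]}}

```text
time_s: 38.5
ee_pos: [370.3, 228.2, 159.4]
ee_rot: [-179.9, -0.0, -3.3]
force: [0.2, 0.1, 0.4]
gripper_width: 36.6
```

```bash
python3 -c "
from flip import *
delta([368,228,71],[180,0,-3])
f=env.grab_frame('wrist');cv2.imwrite('pics/w40.png',f['image'][:,:,::-1])"
```

```text
t 38.5 pos [370.26 228.22 159.44] rpy [-179.86   -0.04   -3.25] q [ 30.06   8.35 111.72   0.11  59.83  33.26] F [0.16 0.14 0.37] w 36.6
  shift [-2.3  0.6 88.4] rv [-0. -0. -0.] deg 0.3
```

View pics/w40.png

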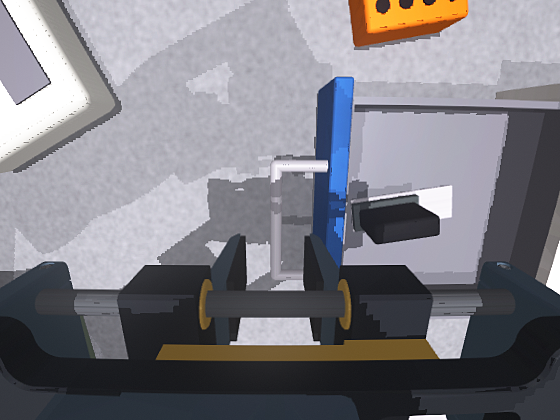

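The handle (bends at (276,167) and (277,274)) lies between the fingers. I'll go down, grip and push.

Emit:
{"name": "drive_tool", "arguments": {"series": [[0.6,[-1,0,20],[0,0,0]],[0.6,[-2,0,40],[0,0,0]],[0.6,[-2,0,60],[0,0,0]],[0.6,[-2,0,78],[0,0,0]],[0.6,[-2,0,88],[0,0,0]]]}}

```text
time_s: 39.05
ee_pos: [367.4, 228.0, 70.0]
ee_rot: [-179.9, 0.1, -3.2]
force: [0.3, -0.6, 0.9]
gripper_width: 36.2
```

Emit:
{"name": "drive_tool", "arguments": {"series": [[0.8,[0,0,0],[0,0,0]],[1,[0,0,0],[0,0,0]],[1,[0,0,0],[0,0,0]],[1,[0,0,0],[0,0,0]],[1,[0,0,0],[0,0,0]]], "squeeze": 25}}

```text
time_s: 39.55
ee_pos: [371.3, 228.7, 72.3]
ee_rot: [-179.8, -0.4, -3.2]
force: [6.6, -2.3, -5.6]
gripper_width: 9.1
```

```bash
python3 -c "
from flip import *
delta([547.6,217.1,71.6],[180,0,-3.2])"
```

```text
t 39.55 pos [371.29 228.73  72.25] rpy [-179.77   -0.43   -3.16] q [ 30.16  14.49 119.03  -0.06  46.    33.36] F [ 6.6  -2.32 -5.59] w 9.1
  shift [176.7   1.9   2. ] rv [-0.   -0.01  0.  ] deg 0.5
```

Emit:
{"name": "drive_tool", "arguments": {"series": [[1,[8,0,0],[0,0,0]],[1,[24,0,0],[0,0,0]],[1,[46,0.3,0],[0,0,0]],[1,[70,0.5,0],[0,0,0]],[1,[95,0.8,0],[0,0,0]]]}}

```text
time_s: 40.05
ee_pos: [464.8, 223.1, 72.2]
ee_rot: [-179.7, -0.1, -3.3]
force: [-1.8, 5.3, 4.3]
gripper_width: 9.3
```

Emit:
{"name": "drive_tool", "arguments": {"series": [[1,[23,0.2,0],[0,0,0]],[1,[43,0.4,0],[0,0,0]],[1,[59,0.6,0],[0,0,0]],[1,[70,0.8,0],[0,0,0]],[1,[76,0.8,0],[0,0,0]]]}}

```text
time_s: 40.55
ee_pos: [541.3, 218.5, 72.2]
ee_rot: [-179.7, -0.2, -3.3]
force: [-1.2, 5.8, 4.5]
gripper_width: 8.8
```

```bash
python3 -c "
from flip import *
delta([547.6,217.1,71.6],[180,0,-3.2])"
```

```text
t 40.55 pos [541.26 218.54  72.16] rpy [-179.67   -0.17   -3.3 ] q [20.72 25.92 99.95  0.29 53.84 23.85] F [-1.19  5.81  4.53] w 8.8
  shift [6.4 1.1 0.6] rv [-0.01 -0.   -0.  ] deg 0.4
```

Emit:
{"name": "drive_tool", "arguments": {"series": [[1,[2.5,0.5,0],[0,0,0]],[1,[5,0.8,0],[0,0,0]],[1,[7,1,0],[0,0,0]],[1,[9,1,0],[0,0,0]],[1,[9.5,1,0],[0,0,0]]]}}

```text
time_s: 41.05
ee_pos: [549.8, 218.0, 72.2]
ee_rot: [-179.6, -0.2, -3.3]
force: [0.1, 7.9, 1.9]
gripper_width: 9.6
```

```bash
python3 -c "
from flip import *
delta([547.6,217.1,71.6],[180,0,-3.2])"
```

```text
t 41.05 pos [549.83 218.02  72.21] rpy [-179.58   -0.16   -3.29] q [20.33 26.5  98.89  0.39 54.29 23.39] F [0.06 7.9  1.91] w 9.6
  shift [-2.2  1.   0.6] rv [-0.01 -0.   -0.  ] deg 0.5
```

Emit:
{"name": "drive_tool", "arguments": {"series": [[1,[1,-1,0],[0,0,0]],[1,[2,-1,0],[0,0,0]],[1,[3,-1,0],[0,0,0]],[1,[4,-1,0],[0,0,0]],[1,[4,-1,0],[0,0,0]]]}}

```text
time_s: 41.55
ee_pos: [550.9, 217.9, 72.2]
ee_rot: [-179.7, 0.2, -3.3]
force: [-6.6, 7.3, 7.3]
gripper_width: 9.4
```

```bash
python3 -c "
from flip import *
delta([547.6,217.1,71.6],[180,0,-3.2])"
```

```text
t 41.55 pos [550.89 217.91  72.16] rpy [-179.71    0.18   -3.29] q [20.28 26.75 98.46  0.41 54.85 23.34] F [-6.56  7.3   7.25] w 9.4
  shift [-3.2  1.   0.6] rv [-0.01  0.   -0.  ] deg 0.4
```

The drawer is against its stop (−6.6 N). One firmer nudge, then release.

Emit:
{"name": "drive_tool", "arguments": {"series": [[1,[1,0,0],[0,0,0]],[1,[2,0,0],[0,0,0]],[1,[3,0,0],[0,0,0]],[1,[3,0,0],[0,0,0]],[1,[0,0,0],[0,0,0]]]}}

```text
time_s: 42.05
ee_pos: [550.9, 217.9, 72.2]
ee_rot: [-179.7, 0.1, -3.3]
force: [-1.4, 5.8, 4.2]
gripper_width: 9.2
```

Emit:
{"name": "drive_tool", "arguments": {"series": [[0.85,[-3,0,0],[0,0,0]],[0.6,[-3,0,0],[0,0,0]],[0.6,[-3,0,0],[0,0,0]],[0.6,[-3,0,0],[0,0,0]],[0.6,[-3,0,-15],[0,0,0]]]}}

```text
time_s: 42.55
ee_pos: [547.9, 215.5, 84.4]
ee_rot: [180.0, 0.2, -3.2]
force: [-0.3, 0.4, -0.3]
gripper_width: 36.3
```

Emit:
{"name": "drive_tool", "arguments": {"series": [[0.6,[0,0,-30],[0,0,0]],[0.6,[0,0,-65],[0,0,0]],[0.6,[0,0,-100],[0,0,0]],[0.6,[-30,0,-125],[0,0,0]],[0.6,[-70,0,-125],[0,0,0]]]}}

```text
time_s: 43.05
ee_pos: [482.1, 220.8, 214.8]
ee_rot: [-179.7, -0.5, -3.3]
force: [-0.3, 0.6, -0.5]
gripper_width: 36.7
```

Emit:
{"name": "drive_tool", "arguments": {"series": [[0.6,[-40,30,0],[0,0,0]],[0.6,[-70,70,0],[0,0,0]],[0.6,[-90,110,0],[0,0,0]],[0.6,[-90,150,0],[0,0,0]],[0.6,[-90,190,0],[0,0,0]]]}}

```text
time_s: 43.55
ee_pos: [377.9, 34.1, 211.1]
ee_rot: [-179.9, -0.1, -3.2]
force: [0.7, 0.2, 0.4]
gripper_width: 36.3
```

```bash
python3 -c "
from flip import *
delta([547.6,217.1,71.6],[180,0,-3.2])
f=env.grab_frame('top');cv2.imwrite('pics/t41.png',f['image'][:,:,::-1]);crop(f,145,95,385,275,3.3,'t41c.png')
f=env.grab_frame('scene');cv2.imwrite('pics/s41.png',f['image'][:,:,::-1])"
```

```text
t 43.55 pos [377.87  34.06 211.12] rpy [-179.88   -0.09   -3.15] q [  3.32   0.41 112.47   0.11  67.03   6.43] F [0.72 0.19 0.39] w 36.3
  shift [ 159.2 -191.8  140.2] rv [-0. -0.  0.] deg 0.2
```

View pics/t41c.png

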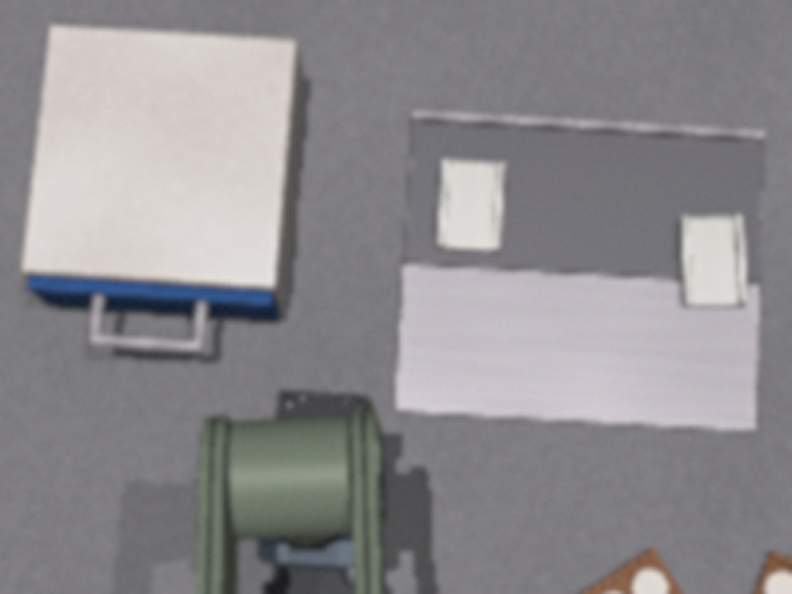

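View pics/s41.png

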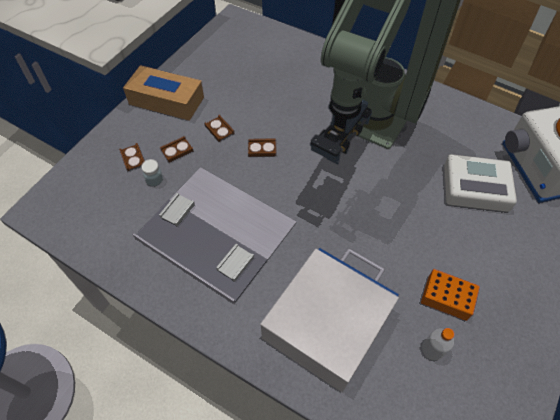

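The drawer is shut: the handle is at top pixels (174–209, 199), as at the start. The right holder has been knocked about 5 cm toward the robot. It still lies plain side up, but it now overhangs the step, so I'll look closely at whether it is level.

Emit:
{"name": "drive_tool", "arguments": {"series": [[0.6,[25,42,-10],[0,0,0]],[0.6,[50,84,-20],[0,0,0]],[0.6,[80,120,-30],[0,0,0]],[0.6,[110,155,-40],[0,0,0]],[0.6,[140,190,-40],[0,0,0]]]}}

```text
time_s: 44.15
ee_pos: [509.8, -163.7, 251.8]
ee_rot: [-179.9, -0.2, -3.2]
force: [1.2, 0.4, -0.1]
gripper_width: 36.4
```

Emit:
{"name": "drive_tool", "arguments": {"series": [[0.6,[25,20,0],[0,0,0]],[0.6,[50,40,0],[0,0,0]],[0.6,[70,60,0],[0,0,0]],[0.6,[80,75,0],[0,0,0]],[0.6,[80,75,0],[0,0,0]]]}}

```text
time_s: 44.65
ee_pos: [584.8, -242.7, 248.8]
ee_rot: [-179.9, 0.0, -3.3]
force: [0.6, 1.3, 0.4]
gripper_width: 36.3
```

```bash
python3 -c "
from flip import *
delta([547.6,217.1,71.6],[180,0,-3.2])
f=env.grab_frame('wrist');cv2.imwrite('pics/w42.png',f['image'][:,:,::-1])"
```

```text
t 44.65 pos [ 584.8  -242.72  248.83] rpy [-179.87    0.04   -3.29] q [-23.64  22.7   77.94   0.11  79.44 -20.37] F [0.65 1.28 0.41] w 36.3
  shift [ -63.4 -456.5  178.3] rv [-0.  0. -0.] deg 0.2
```

View pics/w42.png

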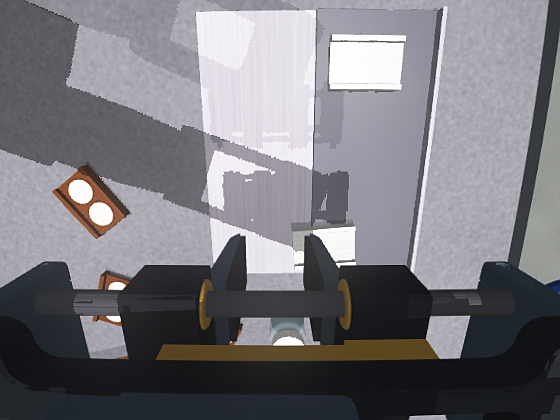

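Emit:
{"name": "drive_tool", "arguments": {"series": [[0.6,[8,25,0],[0,0,0]],[0.6,[16,50,0],[0,0,0]],[0.6,[24,75,0],[0,0,0]],[0.6,[30,100,0],[0,0,0]],[0.6,[30,110,0],[0,0,0]]]}}

```text
time_s: 45.2
ee_pos: [607.2, -353.6, 249.6]
ee_rot: [-179.9, 0.0, -3.2]
force: [0.6, 0.6, -0.2]
gripper_width: 36.5
```

```bash
python3 -c "
from flip import *
f=env.grab_frame('wrist');cv2.imwrite('pics/w43.png',f['image'][:,:,::-1]);crop(f,220,20,460,260,2.5,'w43c.png')"
```

```text
(no output)
```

View pics/w43c.png

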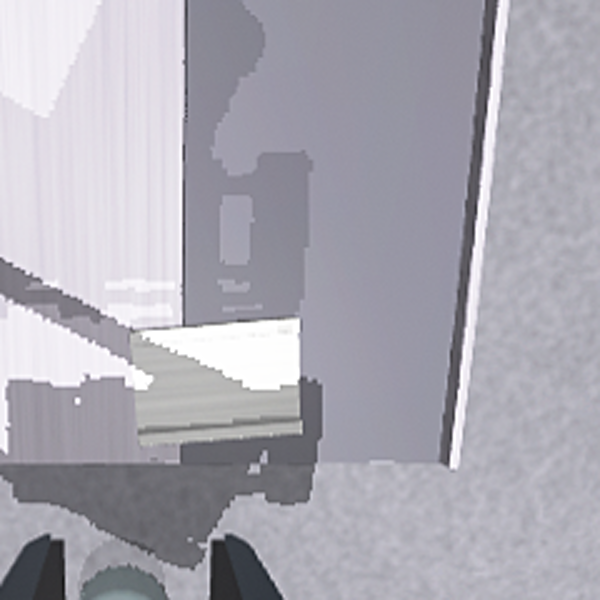

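The knocked holder is plain side up with about 27 mm of its 90 mm over the near deck. Its centre of mass is about 18 mm onto the far deck, and both ends show equal widths (112 and 113 px), so it lies level. Nothing is touched, so I'm handing in.

```bash
python3 -c "
from h import *
s=env.state();print(s['time_s'],s['force'],s['gripper_width'])
print(env.job_done())"
```

```text
45.25 [-0.71 -1.65 -0.06] 36.65857933328972
the job is handed in; nothing more can be done
None
```

I turned over both holders on the tray (only two were present), put the lifter back upright in the drawer, shut the drawer, and handed the job in at 45 s. Both holders were touched only with the lifter.

**What the last checks showed**
- **Holders:** both lie plain side up on the far deck. After I left the right one it was knocked a few centimetres toward the robot. It now overhangs the step by about 27 mm of its 90 mm. It looks level, since its two ends show equal widths and its centre of mass is well onto the far deck. I did not move it again because the lifter was already put away.
- **Drawer:** the handle is back at its starting pixels, and pushing met the stop at about 7 N.
- **Lifter:** it stood upright in the drawer when I released it. I could not look inside once the drawer was shut.
- **Bottle, jar, tube rack and brown look-alikes:** not touched, and they look unmoved in the last pictures.

**What went wrong or disagreed on the way**
- My first grip on the lifter closed late, on the very top of its neck, so I reopened, went down and gripped again.
- My first tilt plan had the wrong rotation direction; I caught it before moving.
- The blade's height in the grip was about 4.5 mm off my first estimate. I corrected it by touching the deck.
- The top and scene cameras disagreed by about 3–7 mm, so I used the wrist camera for the fine positions.

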